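# Charge the tumbler and hold its reset

### The arm

A 6-joint arm with a two-finger parallel gripper is mounted at the origin on the work surface. World frame = base frame: x ahead of the robot, y to its left, z up, the work surface at z = 0. Lengths are in m, angles in rad, forces in N, time in s.
With the tool pointing down it reaches from about 0.35 to 0.85 m from the base axis. Payload 8.1 kg.
Tool frame: the origin (TCP) lies on the centre line of the jaws, within the pads' length; the fingertips stand 19 mm ahead of it and the grasp point (between the pads) is the TCP (robot.tips_ahead is the distance from the TCP to the fingertips, in m); y points along the fingers, z is the direction in which the jaws open and shut, and the axes are right-handed (so a half turn about y gives the same grasp; the last joint's range is limited). The gripper opens to 93 mm and grips with 3 to 60 N. Pads are 15 mm wide; open, the fingers measure 128 mm over their backs; the gripper's body (75 mm by 188 mm) begins 65 mm behind the grasp point.
Start: joints at [-1.271, 0.13, 1.488, -0, 1.523, -0.085], TCP at [0.225, -0.556, 0.238] pointing down, gripper open.
Joint ranges: [-2.96, 2.96], [-0.89, 2.26], [0.02, 2.5], [-1.34, 4.48], [0, 2.73], [-2.66, 2.66]. Speed limits (rad/s): [2.39, 2.39, 2.79, 3.14, 3.14, 3.14].

### API

Orientations are given as a rotation vector (axis times angle).
In Python, from plant import robot, imaging, models gives the robot as it stands.
- The arm moves only by the tool carry_out, never from a script. Its argument "motion" is one flat list of numbers, 7 for each row, row after row: the shift along the tool's x, y, z in m, then the turn, a rotation vector about the tool's x, y, z in degrees, then the opening, from -1 (shut) to 1 (fully open). A call has exactly 5 rows; each row shifts and turns the pose as measured when the row begins, along the tool's axes as they then stand; what a row does not reach is not made up. A row lasts 1/10 s, in which the tool goes at most 50 mm and 8.59 degrees, less where a joint would pass 70% of its speed; a pose out of reach is approached as far as the arm can. A call is refused whole if a number of a shift passes 0.05 or a number of a turn 8.59, either way. A call with a gripper value outside its range is refused whole. The fingers move at their own pace and stop on an object; "squeeze" is the grip in N (left out, the last holds). Time passes only in rows, so rows that do not move let the fingers close, or fill a call up. It gives the time, the measured TCP pose, the force and the opening at its end, in the units of the state.
- robot.read_state(): the state, without advancing time (a new reading comes with each control period).
- imaging.read_camera(name): name is "side" or "top" or "wrist"; returns the picture (400x640x3 uint8, blue, green, red); there is no depth.
- imaging.camera_model(name): a dict with "K" (3x3 intrinsics, pixels), "position" and "orientation" of the camera in the world. Camera axes: x right, y down, z forward; pixel columns grow to the right and rows downward; lengths in m; the calibration is good to about 2 mm. A picture is of the moment at which its call begins: read the wrist's pose just before it. camera_model takes no time and is no camera call; for the wrist camera it gives the pose at the moment of the call.
- robot.close_job(): hands the job in, once; it reports no verdict.
Trained networks look in the newest picture that a camera, given by its name, has taken for a name from the list of things; names that differ only in an ending like _2 or _b are one class to them, and where a whole thing is asked for, a point or a joint stands for the part that bears it (a point fixed in the world has none). Each returns a list of dicts, best first, with "confidence" (0 to 1); they miss things now and then, are a little off and sometimes report something else, mostly with a low value. They report only what shows in the picture. A call takes as long as a camera call. They do not tell look-alikes from the thing itself.
- models.outline_of(camera, thing): "pixels" (400x640 bool, what is visible of it) and "pixel" ([column, row] in pixels, amid what is visible of it).
The state is a dict: "t": time; "q": joint angles; "dq": joint speeds; "joint_torque": joint torques, N m; "tool_pos": TCP position; "orientation": TCP orientation; "force": force on the tool from outside, world axes, zero at the start; "wrist_torque": the same for the moment, N m; "opening": finger opening in m.
Only numpy, scipy, OpenCV 4.12 (cv2) and the standard library are available. Lean on these libraries where they do the work, as an engineer would, in place of code of your own. Each camera call takes 0.05 s, during which the arm holds its last target.

### The job

Charge the little tumbler: lift the tray by its bar until all four brass castings have slid into the hopper, and lower the tray back onto its rest. Then take the stylus out of its wooden block, reach it through the round hole in the top of the control box and press the recessed reset button all the way down; finish while still gripping the stylus and holding the button down. Leave the jar, the ring stand and the hammer where they are.

Things in the scene. Friction and masses are not known exactly. Their poses are not given: they have to be found in the camera images.
- tumbler: Bench tumbler, fixed: grey square hopper, open on top, an aluminium tray hinged at its left. Origin: hopper's centre at bench height; x and y along the hopper's sides, y towards the tray, z up. Hopper inside 160 (x) by 155 (y) mm, inner floor at 46 mm, walls 6 mm thick with rims at 120 mm; the wall at -y is a splash guard 160 mm high. Motor on its -x side. Trestle under the tray.
- tray (a joint): Tipping angle of the tray in rad: 0 level on its rest, 1.35 (its stop) tipped towards the hopper; it turns about the tumbler's x axis through tray_hinge, the bar rising and coming over towards the hopper. Gravity brings it back when let go (a few N at the bar to lift it). The castings slide out at about 0.6 to 1.1 rad; tip to about 1.2 to be sure.
- tray_hinge (a point): Point on the tray's hinge line, mid-width: 65 mm along +y from the tumbler's centre, 125 mm above the bench (the top of the tray's floor). Fixed, axes as the tumbler's. The tray's floor is 126 mm (x) by 135 mm, from the hinge outwards (+y); walls 30 mm high on the two sides and at the outer end; open towards the hopper.
- tray_bar (a point): Middle of the tray's handle: a round steel bar, 12 mm thick, 120 mm long, along the tumbler's x, on two arms 55 mm either side of the middle. With the tray level it lies 190 mm outward (+y) of the hinge line and 15 mm above it, 140 mm above the bench, 55 mm from the tray's end wall (whose top is 15 mm above the bar's axis); free below. Moves and turns with the tray.
- casting0: Chunky brass casting, a waisted spool, about 24 mm across and 24 mm high, about 60 g, loose; at the start standing in the tray. Origin: centre of its underside.
- casting1: Chunky brass casting, a 22 mm square foot with a round 18 mm boss on top, about 24 mm across and 22 mm high, about 60 g, loose; at the start standing in the tray. Origin: centre of its underside.
- casting2: Chunky brass casting, a 22 mm square foot with a round 18 mm boss on top, about 24 mm across and 22 mm high, about 60 g, loose; at the start standing in the tray. Origin: centre of its underside.
- casting3: Chunky brass casting, a waisted spool, about 24 mm across and 24 mm high, about 60 g, loose; at the start standing in the tray. Origin: centre of its underside.
- stylus: Stylus, 140 mm long, 60 g, standing tip down in the wooden block. Origin: the tip; z along it from tip to handle. Steel shaft 6 mm in diameter from 0 to 65 mm, then a round dark wood handle 18 mm in diameter from 65 to 140 mm, the part to grip. At the start the handle's shoulder rests on the block, so the tip is 10 mm and the handle 75 to 150 mm above the bench.
- stylus_tip (a point): The stylus's tip (the stylus's origin).
- stylus_block: Light wooden block, 56 by 56 by 75 mm high, fixed, with an upright hole of 10 mm diameter through its centre that holds the stylus (lift it at least 70 mm to clear the block). Origin: centre of its underside.
- control_box: Tumbler's control box, grey, 110 (x) by 90 (y) by 75 mm high, fixed, with a dark display on the top's +x half. Origin: centre of its underside, axes along its sides, z up. The round hole is on the other half, at x -22, y +16 mm.
- aperture (a point): Centre of the mouth of the round hole in the control box's top, 75 mm above the bench: 16 mm in diameter, upright. The flat white button (14 mm across) lies in it, 28 mm below the mouth.
- reset_button (a joint): How far the recessed button is pressed, in m: 0 free to 0.008 fully down (its top then 36 mm below the hole's mouth). Springs back; starts to move at 1.5 N and is fully down at 5 N.
- jar: Small closed glass jar, 60 mm across, 75 mm high; loose, to be left alone. Origin: centre of its underside.
- ring_stand: Steel ring stand: a slim cone on a round 64 mm foot, 120 mm high; loose, to be left alone. Origin: centre of its underside.
- hammer: Hammer, 220 mm long, lying on the bench; loose, to be left alone. Origin: centre of its underside.
Not all that is in view belongs to the job. What is shaped like the casting2 but red is not meant.

How it is judged:
By the outcome, as a careful person would: the job done as asked, in the order asked, and still so for the second after the job is handed in, while the arm keeps its last pose, push and grip.
It also fails if it takes over 70 s, if anything falls off the work surface, if the arm or the gripper's body presses on something with over 40 N, if the wrist force passes 120 N, or if a joint passes its speed limit or range.

## Working session

There is one attempt and no reset: what is moved stays moved. The work goes in short steps, Python scripts to look and compute and a tool call to move; the robot and the scene stay as the last step left them, time stands still between calls to the robot, and variables do not carry over. Pictures are saved under pics/ and viewed, and the job is handed in when it is done.

Besides the shell and the picture viewer there is one more tool, called after "Call:" in YAML: its name, and indented under it one key for each argument. carry_out: Moves the arm, as the interface text tells. Its arguments: {"type":"object","properties":{"motion":{"type":"array","items":{"type":"number"}},"squeeze":{"type":"number"}},"required":["motion"]}

```bash
ls; mkdir -p pics; cat > h.py <<'E'
import numpy as np, cv2
from scipy.spatial.transform import Rotation as R
from plant import robot, imaging, models
def cam(n):
    m=imaging.camera_model(n); o=np.array(m["orientation"])
    Rm=R.from_rotvec(o).as_matrix() if o.size==3 else (o.reshape(3,3) if o.size==9 else None)
    return np.array(m["K"]),np.array(m["position"]),Rm
def ray(n,px,c=None):
    K,p,Rm=c or cam(n); d=Rm@np.linalg.solve(K,[px[0],px[1],1.]); return p,d/np.linalg.norm(d)
def atz(n,px,z,c=None):
    p,d=ray(n,px,c); return p+d*(z-p[2])/d[2]
def proj(n,X,c=None):
    K,p,Rm=c or cam(n); v=K@(Rm.T@(np.atleast_2d(X)-p).T); return (v[:2]/v[2]).T
def tri(rs):
    A=np.zeros((3,3));b=np.zeros(3)
    for p,d in rs:
        M=np.eye(3)-np.outer(d,d);A+=M;b+=M@p
    x=np.linalg.solve(A,b); return x,[np.linalg.norm((np.eye(3)-np.outer(d,d))@(x-p)) for p,d in rs]
E
python3 - <<'E'
from h import *
s=robot.read_state(); print(s)
for n in("side","top","wrist"):
    print(n,imaging.camera_model(n))
    cv2.imwrite(f"pics/{n}0.png",imaging.read_camera(n))
E
```

```text
pics
{'t': 0.0, 'q': array([-1.27137469e+00,  1.31172955e-01,  1.48926960e+00, -2.57463756e-05,
        1.52301801e+00, -8.53891855e-02]), 'dq': array([ 0.00018662,  0.00060544, -0.00019919,  0.00031785, -0.00014285,
        0.00099738]), 'joint_torque': array([ 1.19094555e-03, -5.59846365e+01, -4.91756165e+01,  7.69971055e-02,
        3.55156465e-02, -1.63637287e-04]), 'tool_pos': array([ 0.22508814, -0.55559508,  0.2365857 ]), 'orientation': array([-0.39195387,  2.01263404, -2.00883507]), 'force': array([0.06683717, 0.29619912, 0.10429069]), 'wrist_torque': array([ 0.01613652, -0.00285791,  0.00229247]), 'opening': 0.0927342534700354}
side {'K': array([[361.21462562,   0.        , 314.52520187],
       [  0.        , 361.21462562, 201.71158766],
       [  0.        ,   0.        ,   1.        ]]), 'position': array([0.13085596, 0.4738222 , 0.60832077]), 'orientation': array([-0.98729805,  2.36585611, -1.15177384])}
top {'K': array([[422.08892355,   0.        , 323.6409677 ],
       [  0.        , 422.08892355, 195.91300859],
       [  0.        ,   0.        ,   1.        ]]), 'position': array([ 0.40705343, -0.00633349,  1.17554402]), 'orientation': array([-2.0869077 ,  2.1435837 , -0.15756399])}
wrist {'K': array([[345.37444491,   0.        , 318.44356428],
       [  0.        , 345.37444491, 200.89512838],
       [  0.        ,   0.        ,   1.        ]]), 'position': array([ 0.29133548, -0.53012979,  0.38374035]), 'orientation': array([ 2.42316961, -1.63321107, -0.2102773 ])}
```

View pics/side0.png

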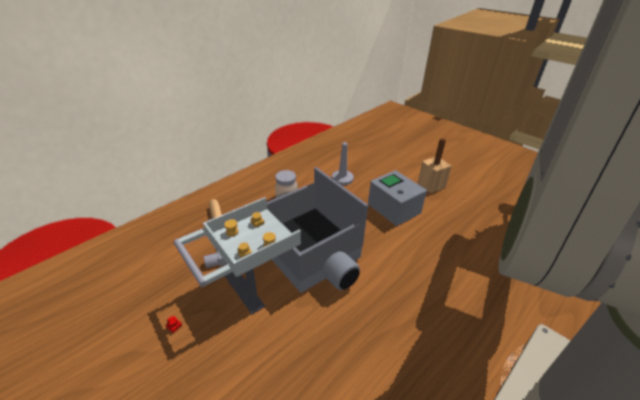

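View pics/top0.png

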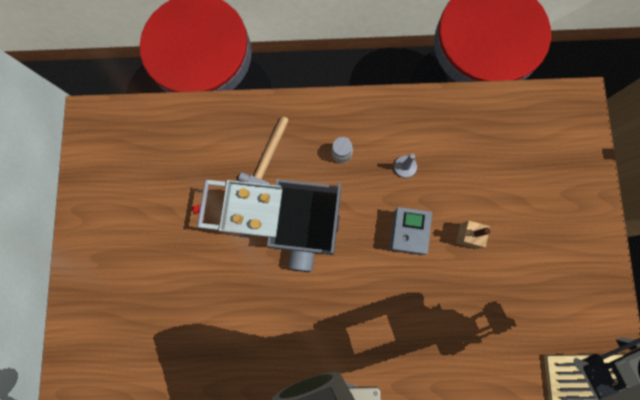

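View pics/wrist0.png

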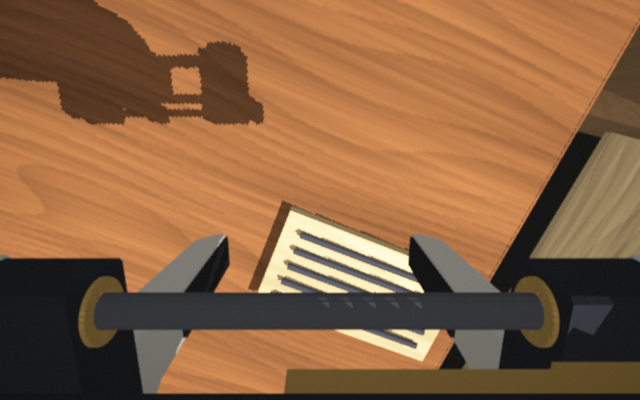

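```bash
python3 - <<'E'
from h import *
t=cv2.imread("pics/top0.png"); s=cv2.imread("pics/side0.png")
cv2.imwrite("pics/ct1.png",cv2.resize(t[165:285,180:350],None,fx=4.6,fy=4.6,interpolation=cv2.INTER_CUBIC))
cv2.imwrite("pics/ct2.png",cv2.resize(t[190:270,380:500],None,fx=6,fy=6,interpolation=cv2.INTER_CUBIC))
cv2.imwrite("pics/cs1.png",cv2.resize(s[160:320,160:375],None,fx=3.7,fy=3.7,interpolation=cv2.INTER_CUBIC))
cv2.imwrite("pics/cs2.png",cv2.resize(s[130:230,360:460],None,fx=6,fy=6,interpolation=cv2.INTER_CUBIC))
for n in("tray_bar","stylus","stylus_block","control_box","tumbler","jar","ring_stand","hammer","tray","casting0","casting2"):
    px={}
    for c in("top","side"):
        o=models.outline_of(c,n); 
        print(n,c,[(round(float(a["confidence"]),2),np.round(a["pixel"]).tolist(),int(a["pixels"].sum())) for a in o[:5]])
        if o: px[c]=o[0]["pixel"]
    if len(px)==2:
        x,e=tri([ray(c,px[c]) for c in px]); print("   ",x.round(3),np.round(e,3))
print(robot.read_state()["t"])
E
```

```text
tray_bar top [(0.83, [247.0, 208.0], 2838), (0.68, [290.0, 215.0], 7724), (0.18, [344.0, 150.0], 436)]
tray_bar side [(0.61, [244.0, 240.0], 4473)]
    [0.572 0.218 0.127] [0.001 0.001]
stylus top [(0.47, [479.0, 232.0], 103), (0.24, [289.0, 215.0], 7663)]
stylus side [(0.5, [439.0, 154.0], 170)]
    [ 0.494 -0.368  0.104] [0.002 0.002]
stylus_block top [(0.7, [470.0, 236.0], 627)]
stylus_block side [(0.97, [436.0, 173.0], 869)]
    [ 0.487 -0.36   0.05 ] [0.003 0.003]
control_box top [(0.8, [410.0, 232.0], 1682), (0.64, [245.0, 206.0], 2793), (0.53, [469.0, 235.0], 542)]
control_box side [(0.81, [395.0, 200.0], 2143)]
    [ 0.508 -0.207  0.025] [0. 0.]
tumbler top [(0.95, [288.0, 214.0], 8033)]
tumbler side [(0.57, [296.0, 236.0], 13353), (0.31, [214.0, 252.0], 393)]
    [0.554 0.114 0.082] [0.007 0.007]
jar top []
jar side [(0.81, [284.0, 183.0], 522), (0.16, [295.0, 237.0], 12918)]
ring_stand top [(0.97, [405.0, 164.0], 426), (0.54, [254.0, 222.0], 83)]
ring_stand side [(0.61, [344.0, 173.0], 428)]
    [ 0.694 -0.206  0.025] [0.004 0.004]
hammer top [(0.95, [269.0, 157.0], 752)]
h
[... 178 characters left out ...]
151.0], 194)]
    [0.576 0.223 0.126] [0.001 0.001]
casting0 top [(0.66, [266.0, 197.0], 81), (0.6, [243.0, 194.0], 85), (0.54, [197.0, 207.0], 41), (0.5, [256.0, 223.0], 87)]
casting0 side [(0.74, [229.0, 226.0], 171), (0.64, [176.0, 323.0], 188), (0.54, [255.0, 219.0], 160), (0.44, [243.0, 247.0], 146), (0.42, [267.0, 238.0], 145)]
    [0.617 0.191 0.112] [0.028 0.028]
casting2 top [(0.66, [266.0, 197.0], 81), (0.6, [243.0, 194.0], 85), (0.54, [197.0, 207.0], 41), (0.5, [256.0, 223.0], 87)]
casting2 side [(0.74, [229.0, 226.0], 171), (0.64, [176.0, 323.0], 188), (0.54, [255.0, 219.0], 160), (0.44, [243.0, 247.0], 146), (0.42, [267.0, 238.0], 145)]
    [0.617 0.191 0.112] [0.028 0.028]
1.25
```

View pics/ct1.png

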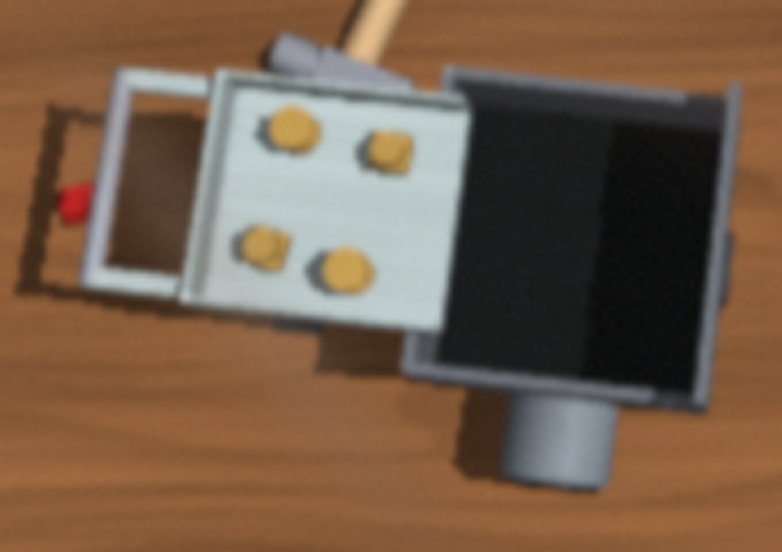

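View pics/ct2.png

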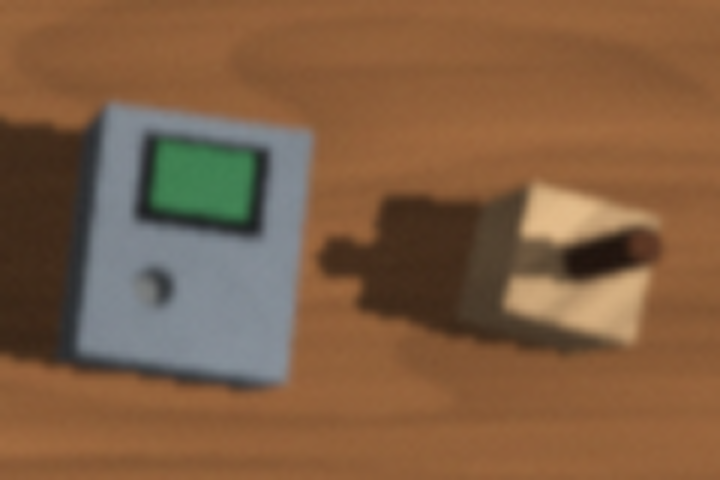

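View pics/cs1.png

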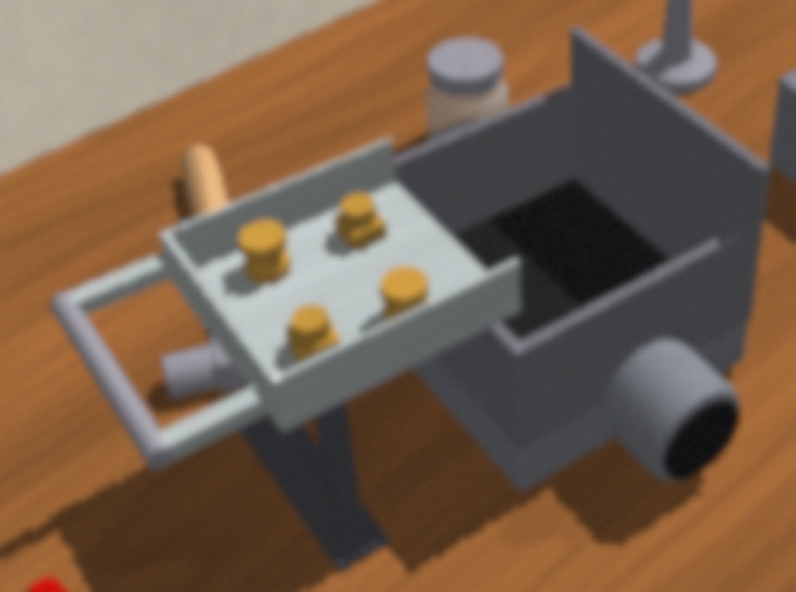

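View pics/cs2.png

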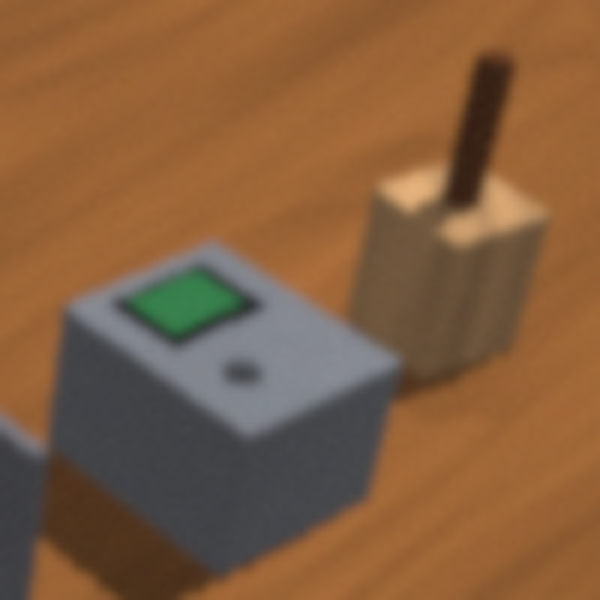

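Top view: the bar's ends are at about (206,180) and (200,227), the box hole at (406,238) and the stylus handle top at (487,231). Side view: bar (178,241) to (202,282), hole (400,192), stylus top (442,140). Next I'll triangulate these and fit the poses.

```bash
cat > fit.py <<'E'
from h import *
from scipy.optimize import least_squares
T=lambda u,v:(180+u/4.6,165+v/4.6)
T2=lambda u,v:(380+u/6,190+v/6)
S=lambda u,v:(160+u/3.7,160+v/3.7)
S2=lambda u,v:(360+u/6,130+v/6)
def two(name,a,b):
    x,e=tri([ray("top",a),ray("side",b)]); print(name,x.round(4),np.round(e,4)); return x
b1=two("bar+x",T(122,75),S(65,302)); b2=two("bar-x",T(91,283),S(155,452))
two("hole",T2(155,287),S2(242,372)); st=two("stylus top",T2(643,246),S2(495,60)); two("stylus base",T2(570,264),S2(463,203))
# tumbler fit
obs=[("top",T(447,68),(.086,.0835,.12)),("top",T(405,374),(-.086,.0835,.12)),
 ("top",T(738,83),(.086,-.0835,.16)),("top",T(704,408),(-.086,-.0835,.16)),
 ("side",S(518,352),(-.086,.0835,.12)),("side",S(576,30),(.086,-.0835,.16)),("side",S(766,165),(-.086,-.0835,.16)),
 ("top",T(122,75),(.06,.255,.14)),("top",T(91,283),(-.06,.255,.14)),("side",S(65,302),(.06,.255,.14)),("side",S(155,452),(-.06,.255,.14))]
C={n:cam(n) for n in("top","side")}
def W(p,X):
    c,s=np.cos(p[2]),np.sin(p[2]); return np.array([p[0]+c*X[0]-s*X[1],p[1]+s*X[0]+c*X[1],X[2]])
f=lambda p:np.concatenate([proj(n,W(p,X),C[n])[0]-np.array(u) for n,u,X in obs])
r=least_squares(f,[.55,.09,-.1]); print("tumbler",r.x,r.fun.reshape(-1,2).round(1).tolist())
p=r.x
for nm,X in(("hinge",(0,.065,.125)),("bar",(0,.255,.14))): print(nm,W(p,X).round(4))
ob2=[("top",T2(110,104),(.055,.045,.075)),("top",T2(312,128),(.055,-.045,.075)),("top",T2(288,384),(-.055,-.045,.075)),("top",T2(76,358),(-.055,.045,.075)),
("side",S2(66,308),(.055,.045,.075)),("side",S2(212,242),(.055,-.045,.075)),("side",S2(400,360),(-.055,-.045,.075)),("side",S2(248,438),(-.055,.045,.075)),
("top",T2(155,287),(-.022,.016,.075)),("side",S2(242,372),(-.022,.016,.075))]
g=lambda p:np.concatenate([proj(n,W(p,X),C[n])[0]-np.array(u) for n,u,X in ob2])
r=least_squares(g,[.5,-.2,-.1]); print("box",r.x,r.fun.reshape(-1,2).round(1).tolist(),"hole",W(r.x,(-.022,.016,.075)))
s=robot.read_state(); Rm=R.from_rotvec(s["orientation"]).as_matrix(); print(Rm.round(3),s["tool_pos"])
E
python3 fit.py
```

```text
bar+x [0.6387 0.3159 0.1429] [0.0002 0.0002]
bar-x [0.526  0.332  0.1409] [0.0017 0.0017]
hole [ 0.4883 -0.1874  0.0733] [0.0002 0.0002]
stylus top [ 0.4944 -0.3714  0.146 ] [0. 0.]
stylus base [ 0.4918 -0.3655  0.0757] [0.0018 0.0018]
tumbler [ 0.54727792  0.07172232 -0.14308826] [[-0.7, -0.7], [-1.1, -0.4], [0.8, -0.0], [0.2, -0.6], [-0.5, 0.3], [0.5, -1.2], [1.2, 0.3], [0.6, -1.4], [-0.7, 0.3], [-0.7, -0.1], [1.4, 1.3]]
hinge [0.5565 0.1361 0.125 ]
bar [0.5836 0.3241 0.14  ]
box [ 0.50690617 -0.20560306 -0.16572863] [[-0.7, 0.0], [0.1, 0.7], [-0.1, 0.1], [0.2, -0.5], [-0.6, -0.4], [-0.0, -0.4], [0.4, -0.2], [0.4, -0.4], [-0.3, 0.2], [-0.1, -0.3]] hole [ 0.48784715 -0.18619292  0.075     ]
[[-0.927 -0.     0.375]
 [-0.375  0.    -0.927]
 [ 0.    -1.    -0.   ]] [ 0.22523416 -0.55611619  0.23764891]
```

```bash
cat > plan.py <<'E'
from h import *
import sys
def plan(target, yaw=0., n=5, Rt=None):
    """yaw: degrees about tool y total"""
    s=robot.read_state(); p=np.array(s["tool_pos"]); Rm=R.from_rotvec(s["orientation"])
    tot=np.array([0,yaw,0]) if Rt is None else np.degrees((Rm.inv()*Rt).as_rotvec())
    d=(np.array(target)-p)/n; st=R.from_rotvec(np.radians(tot/n))
    for i in range(n):
        print(np.r_[Rm.inv().apply(d),tot/n].round(4).tolist()); Rm=Rm*st
def state():
    s=robot.read_state(); Rm=R.from_rotvec(s["orientation"]).as_matrix()
    print("t",round(s["t"],2),"p",np.round(s["tool_pos"],4),"y",Rm[:,1].round(3),"z",Rm[:,2].round(3),"F",np.round(s["force"],1),"op",round(s["opening"],4),"q",np.round(s["q"],2))
E
python3 - <<'E'
from plan import *
state(); plan([.584,.324,.265],-150,25)
E
```

```text
t 1.25 p [ 0.2252 -0.5561  0.2376] y [-0.  0. -1.] z [ 0.375 -0.927 -0.   ] F [ 0.4  0.2 -0.2] op 0.0928 q [-1.27  0.13  1.49 -0.    1.52 -0.09]
[-0.0265, -0.0011, -0.0272, 0.0, -6.0, 0.0]
[-0.0292, -0.0011, -0.0243, 0.0, -6.0, 0.0]
[-0.0316, -0.0011, -0.0211, 0.0, -6.0, 0.0]
[-0.0336, -0.0011, -0.0177, 0.0, -6.0, 0.0]
[-0.0353, -0.0011, -0.0141, 0.0, -6.0, 0.0]
[-0.0366, -0.0011, -0.0103, 0.0, -6.0, 0.0]
[-0.0375, -0.0011, -0.0065, 0.0, -6.0, 0.0]
[-0.0379, -0.0011, -0.0025, 0.0, -6.0, 0.0]
[-0.038, -0.0011, 0.0015, 0.0, -6.0, 0.0]
[-0.0376, -0.0011, 0.0054, 0.0, -6.0, 0.0]
[-0.0369, -0.0011, 0.0093, 0.0, -6.0, 0.0]
[-0.0357, -0.0011, 0.0131, 0.0, -6.0, 0.0]
[-0.0341, -0.0011, 0.0168, 0.0, -6.0, 0.0]
[-0.0322, -0.0011, 0.0203, 0.0, -6.0, 0.0]
[-0.0299, -0.0011, 0.0235, 0.0, -6.0, 0.0]
[-0.0272, -0.0011, 0.0265, 0.0, -6.0, 0.0]
[-0.0243, -0.0011, 0.0292, 0.0, -6.0, 0.0]
[-0.0211, -0.0011, 0.0316, 0.0, -6.0, 0.0]
[-0.0177, -0.0011, 0.0336, 0.0, -6.0, 0.0]
[-0.0141, -0.0011, 0.0353, 0.0, -6.0, 0.0]
[-0.0103, -0.0011, 0.0366, 0.0, -6.0, 0.0]
[-0.0065, -0.0011, 0.0375, 0.0, -6.0, 0.0]
[-0.0025, -0.0011, 0.0379, 0.0, -6.0, 0.0]
[0.0015, -0.0011, 0.038, 0.0, -6.0, 0.0]
[0.0054, -0.0011, 0.0376, 0.0, -6.0, 0.0]
```

Call:
carry_out:
  motion: [-0.0265,-0.001,-0.027,0,-6,0,-0.1,-0.029,-0.001,-0.024,0,-6,0,-0.1,-0.0315,-0.001,-0.021,0,-6,0,-0.1,-0.0335,-0.001,-0.0175,0,-6,0,-0.1,-0.035,-0.001,-0.014,0,-6,0,-0.1]
  squeeze: 20

```text
t: 1.75
tool_pos: [0.2957, -0.3789, 0.2411]
orientation: [-0.828, 1.672, -1.67]
force: [0.8, 0.2, -0.3]
opening: 0.0576
```

Call:
carry_out:
  motion: [-0.0365,-0.001,-0.0105,0,-6,0,-0.1,-0.0375,-0.001,-0.0065,0,-6,0,-0.1,-0.038,-0.001,-0.0025,0,-6,0,-0.1,-0.038,-0.001,0.0015,0,-6,0,-0.1,-0.0375,-0.001,0.0055,0,-6,0,-0.1]

```text
t: 2.25
tool_pos: [0.3654, -0.1944, 0.2471]
orientation: [-1.156, 1.285, -1.289]
force: [-0.2, -0.4, -1.2]
opening: 0.0418
```

```bash
python3 - <<'E'
from plan import *
state(); plan([.584,.324,.265],-90,15)
cv2.imwrite("pics/w1.png",imaging.read_camera("wrist"))
print(cam("wrist"))
E
```

```text
t 2.25 p [ 0.3654 -0.1944  0.2471] y [ 0.002 -0.001 -1.   ] z [ 0.994 -0.106  0.002] F [-0.2 -0.4 -1.2] op 0.0418 q [-0.61 -0.4   1.96  0.    1.59 -0.51]
[-0.0359, -0.0012, 0.0108, 0.0, -6.0, 0.0]
[-0.0346, -0.0012, 0.0145, 0.0, -6.0, 0.0]
[-0.0329, -0.0012, 0.018, 0.0, -6.0, 0.0]
[-0.0308, -0.0012, 0.0214, 0.0, -6.0, 0.0]
[-0.0284, -0.0012, 0.0245, 0.0, -6.0, 0.0]
[-0.0257, -0.0012, 0.0273, 0.0, -6.0, 0.0]
[-0.0227, -0.0012, 0.0299, 0.0, -6.0, 0.0]
[-0.0195, -0.0012, 0.0321, 0.0, -6.0, 0.0]
[-0.016, -0.0012, 0.0339, 0.0, -6.0, 0.0]
[-0.0124, -0.0012, 0.0354, 0.0, -6.0, 0.0]
[-0.0086, -0.0012, 0.0365, 0.0, -6.0, 0.0]
[-0.0047, -0.0012, 0.0372, 0.0, -6.0, 0.0]
[-0.0008, -0.0012, 0.0375, 0.0, -6.0, 0.0]
[0.0031, -0.0012, 0.0374, 0.0, -6.0, 0.0]
[0.007, -0.0012, 0.0368, 0.0, -6.0, 0.0]
(array([[345.37444491,   0.        , 318.44356428],
       [  0.        , 345.37444491, 200.89512838],
       [  0.        ,   0.        ,   1.        ]]), array([ 0.37478394, -0.1210864 ,  0.39454645]), array([[ 0.99526133, -0.09495254, -0.0209501 ],
       [-0.09716532, -0.96294831, -0.25157394],
       [ 0.00371372,  0.25241744, -0.96761131]]))
```

View pics/w1.png

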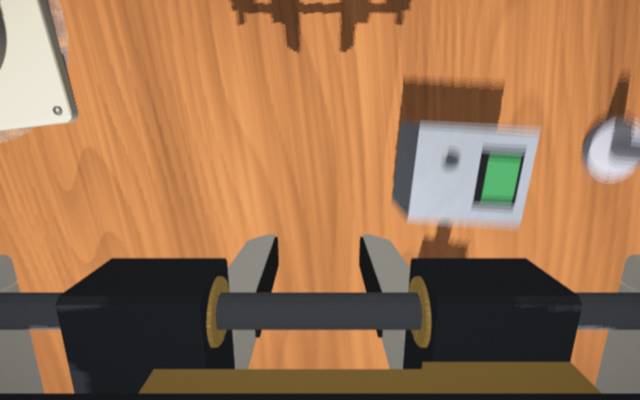

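The wrist picture shows the control box, with its hole at (451,158) and the display at (502,178). I'll use it as an extra ray later and carry on to the bar.

Call:
carry_out:
  motion: [-0.036,-0.0012,0.011,0,-6,0,-0.1,-0.0345,-0.0012,0.0145,0,-6,0,-0.1,-0.033,-0.0012,0.018,0,-6,0,-0.1,-0.031,-0.0012,0.0215,0,-6,0,-0.1,-0.0285,-0.0012,0.0245,0,-6,0,-0.1]

```text
t: 2.8
tool_pos: [0.4392, -0.0116, 0.2553]
orientation: [-1.383, 0.873, -0.884]
force: [0.9, -0.2, 0.8]
opening: 0.0416
```

Call:
carry_out:
  motion: [-0.0255,-0.0012,0.0275,0,-6,0,-0.1,-0.0225,-0.0012,0.03,0,-6,0,-0.1,-0.0195,-0.0012,0.032,0,-6,0,-0.1,-0.016,-0.0012,0.034,0,-6,0,-0.1,-0.0125,-0.0012,0.0355,0,-6,0,-0.1]

```text
t: 3.3
tool_pos: [0.5094, 0.1707, 0.2629]
orientation: [-1.52, 0.451, -0.468]
force: [0.2, 0.4, 0.8]
opening: 0.0418
```

```bash
python3 - <<'E'
from plan import *
state()
cv2.imwrite("pics/w2.png",imaging.read_camera("wrist"));np.savez("w2.npz",*cam("wrist"))
z=-np.array([-.1426,-.9898,0]);y=np.array([0,0,-1.]);Rt=R.from_matrix(np.c_[np.cross(y,z),y,z])
plan([.5836,.3241,.255],0,6,Rt)
E
```

```text
t 3.3 p [0.5094 0.1707 0.2629] y [ 0.011 -0.001 -1.   ] z [0.554 0.833 0.005] F [0.2 0.4 0.8] op 0.0418 q [ 0.23 -0.06  1.64 -0.    1.55 -0.75]
[-0.0033, 0.0015, 0.0274, -0.0534, -4.1495, 0.0928]
[-0.0013, 0.0014, 0.0276, -0.0534, -4.1495, 0.0928]
[0.0007, 0.0014, 0.0276, -0.0534, -4.1495, 0.0928]
[0.0027, 0.0014, 0.0275, -0.0534, -4.1495, 0.0928]
[0.0047, 0.0014, 0.0272, -0.0534, -4.1495, 0.0928]
[0.0066, 0.0013, 0.0268, -0.0534, -4.1495, 0.0928]
```

View pics/w2.png

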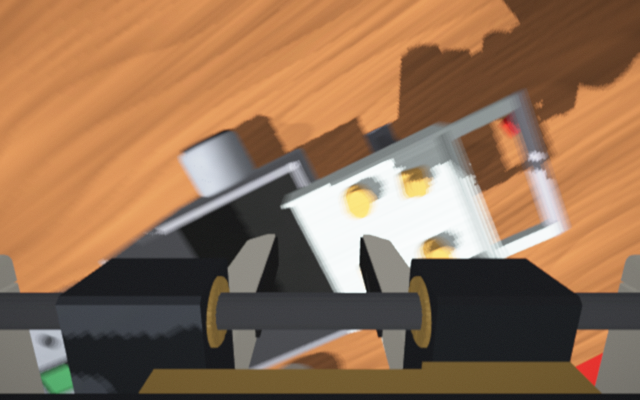

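The view is blurred by motion; the bar is on the right, from (520,100) to (563,225). I'll finish the transit and look while standing still.

Call:
carry_out:
  motion: [-0.0035,0.0015,0.033,0,-5,0,-0.1,-0.001,0.0015,0.033,0,-5,0,-0.1,0.0015,0.0015,0.033,0,-5,0,-0.1,0.004,0.0015,0.033,0,-5,0,-0.1,0.0065,0.0015,0.0325,0,-5,0,-0.1]

```text
t: 3.85
tool_pos: [0.584, 0.3291, 0.2555]
orientation: [-1.567, 0.091, -0.109]
force: [0.5, 0.2, 0.3]
opening: 0.0417
```

Call:
carry_out:
  motion: [0,0,0,0,0,0,-0.1,0,0,0,0,0,0,-0.1,0,0,0,0,0,0,-0.1,0,0,0,0,0,0,-0.1,0,0,0,0,0,0,-0.1]

```text
t: 4.35
tool_pos: [0.5842, 0.33, 0.2533]
orientation: [-1.568, 0.093, -0.106]
force: [-0.0, -0.7, 0.3]
opening: 0.042
```

```bash
python3 - <<'E'
from plan import *
state()
cv2.imwrite("pics/w3.png",imaging.read_camera("wrist"));np.savez("w3.npz",*cam("wrist"))
print(proj("wrist",[[.638,.316,.14],[.526,.332,.14],[.5836,.3241,.14]]).round(1))
E
```

```text
t 4.35 p [0.5842 0.33   0.2533] y [ 0.009 -0.    -1.   ] z [0.127 0.992 0.001] F [-0.  -0.7  0.3] op 0.042 q [ 0.44  0.31  1.25 -0.    1.57 -1.  ]
[[310.6 264.6]
 [311.9 123.6]
 [311.6 200. ]]
```

View pics/w3.png

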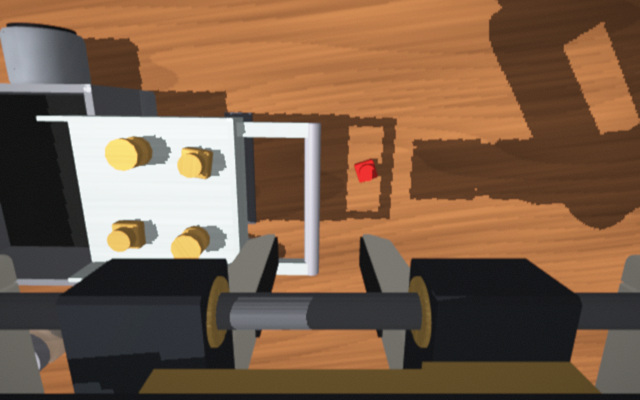

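The bar appears at column ~312, rows 123–275, matching the prediction (column 311–312). The red decoy at (366,171) lies on the bench. Now I'll lower onto the bar and close.

Call:
carry_out:
  motion: [0,0.022,-0.006,0,0,0,-0.1,0,0.023,0,0,0,0,-0.1,0,0.023,0,0,0,0,-0.1,0,0.023,0,0,0,0,-0.1,0,0.022,0,0,0,0,-0.1]
  squeeze: 20

```text
t: 4.9
tool_pos: [0.5887, 0.3228, 0.146]
orientation: [-1.561, 0.086, -0.12]
force: [-0.2, -1.0, -0.6]
opening: 0.0415
```

Call:
carry_out:
  motion: [0,0,0,0,0,0,-0.1,0,0,0,0,0,0,-1,0,0,0,0,0,0,-1,0,0,0,0,0,0,-1,0,0,0,0,0,0,-1]

```text
t: 5.4
tool_pos: [0.5886, 0.3224, 0.1477]
orientation: [-1.56, 0.087, -0.122]
force: [0.7, 13.4, -2.3]
opening: 0.0144
```

```bash
python3 - <<'E'
from plan import *
state()
cv2.imwrite("pics/s4.png",imaging.read_camera("side"))
E
```

```text
t 5.4 p [0.5886 0.3224 0.1477] y [ 0.022  0.007 -1.   ] z [0.133 0.991 0.01 ] F [ 0.7 13.4 -2.3] op 0.0144 q [ 0.43  0.35  1.4  -0.    1.37 -1.01]
```

View pics/s4.png

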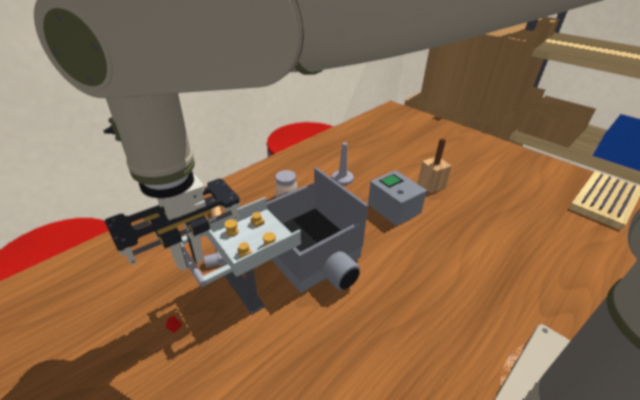

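Call:
carry_out:
  motion: [0,0.004,0,0,0,0,-1,0,0.003,0,0,0,0,-1,0,0,0,0,0,0,-1,0,0,0,0,0,0,-1,0,0,0,0,0,0,-1]

```text
t: 5.95
tool_pos: [0.5887, 0.324, 0.1482]
orientation: [-1.557, 0.084, -0.123]
force: [-0.8, 0.9, -2.0]
opening: 0.0113
```

```bash
cat > arc.py <<'E'
from plan import *
def arc(th0,th1,n,off=np.zeros(3),yaw=-.143):
    # world deltas of the bar for tray angle steps, printed in present tool axes
    s=robot.read_state(); Rm=R.from_rotvec(s["orientation"])
    r=np.hypot(.19,.015);a0=np.arctan2(.015,.19)
    th=np.linspace(th0,th1,n+1); ey=np.array([-np.sin(yaw),np.cos(yaw),0])
    P=[.125*np.array([0,0,1])+r*np.cos(a0+t)*ey+r*np.sin(a0+t)*np.array([0,0,1]) for t in th]
    for i in range(n): print(round(th[i+1],2),Rm.inv().apply(P[i+1]-P[i]).round(4).tolist())
def angle(p):  # tray angle estimate from bar position (tool pos)
    h=np.array([.5565,.1361,.125]); ey=np.array([.1425,.9898,0]); v=np.array(p)-h
    print("ang",np.arctan2(v[2],v@ey)-np.arctan2(.015,.19),"rad",np.hypot(v[2],v@ey))
E
python3 - <<'E'
from arc import *
state(); arc(0,1.22,25); angle(robot.read_state()["tool_pos"])
E
```

```text
t 5.95 p [0.5887 0.324  0.1482] y [ 0.025  0.009 -1.   ] z [0.131 0.991 0.013] F [-0.8  0.9 -2. ] op 0.0113 q [ 0.43  0.35  1.4  -0.    1.37 -1.01]
0.05 [0.0002, -0.0093, -0.0008]
0.1 [0.0002, -0.0092, -0.0013]
0.15 [0.0002, -0.0091, -0.0017]
0.2 [0.0002, -0.009, -0.0022]
0.24 [0.0002, -0.0089, -0.0026]
0.29 [0.0002, -0.0088, -0.0031]
0.34 [0.0002, -0.0086, -0.0035]
0.39 [0.0002, -0.0084, -0.0039]
0.44 [0.0001, -0.0082, -0.0043]
0.49 [0.0001, -0.008, -0.0047]
0.54 [0.0001, -0.0078, -0.0051]
0.59 [0.0001, -0.0075, -0.0055]
0.63 [0.0001, -0.0073, -0.0058]
0.68 [0.0001, -0.007, -0.0062]
0.73 [0.0001, -0.0067, -0.0065]
0.78 [0.0001, -0.0063, -0.0068]
0.83 [0.0001, -0.006, -0.0071]
0.88 [0.0, -0.0056, -0.0074]
0.93 [0.0, -0.0053, -0.0077]
0.98 [0.0, -0.0049, -0.0079]
1.02 [0.0, -0.0045, -0.0081]
1.07 [0.0, -0.0041, -0.0084]
1.12 [-0.0, -0.0037, -0.0085]
1.17 [-0.0, -0.0033, -0.0087]
1.22 [-0.0, -0.0028, -0.0089]
ang 0.042429411503645195 rad 0.19199541940219353
```

Call:
carry_out:
  motion: [0,-0.0095,-0.001,0,0,0,-1,0,-0.0095,-0.0015,0,0,0,-1,0,-0.0095,-0.002,0,0,0,-1,0,-0.0095,-0.0025,0,0,0,-1,0,-0.009,-0.003,0,0,0,-1]

```text
t: 6.45
tool_pos: [0.5872, 0.3139, 0.1967]
orientation: [-1.555, 0.083, -0.124]
force: [3.1, 2.1, -4.2]
opening: 0.0113
```

```bash
python3 - <<'E'
from arc import *
state(); angle(robot.read_state()["tool_pos"])
E
```

```text
t 6.45 p [0.5872 0.3139 0.1967] y [ 0.027  0.011 -1.   ] z [0.131 0.991 0.014] F [ 3.1  2.1 -4.2] op 0.0113 q [ 0.41  0.3   1.37 -0.    1.44 -1.02]
ang 0.29944229795823846 rad 0.19408849030559594
```

Call:
carry_out:
  motion: [0,-0.009,-0.003,0,0,0,-1,0,-0.009,-0.0035,0,0,0,-1,0,-0.0085,-0.004,0,0,0,-1,0,-0.0085,-0.0045,0,0,0,-1,0,-0.008,-0.005,0,0,0,-1]

```text
t: 6.95
tool_pos: [0.5838, 0.2907, 0.2439]
orientation: [-1.556, 0.082, -0.126]
force: [4.3, -0.5, -5.0]
opening: 0.0112
```

```bash
python3 - <<'E'
from arc import *
state(); angle(np.array(robot.read_state()["tool_pos"])-[0,0,.008])
cv2.imwrite("pics/s5.png",imaging.read_camera("side"))
E
```

```text
t 6.95 p [0.5838 0.2907 0.2439] y [ 0.029  0.01  -1.   ] z [0.132 0.991 0.014] F [ 4.3 -0.5 -5. ] op 0.0112 q [ 0.38  0.24  1.36 -0.    1.52 -1.05]
ang 0.5362879246601555 rad 0.19215580555571973
```

View pics/s5.png

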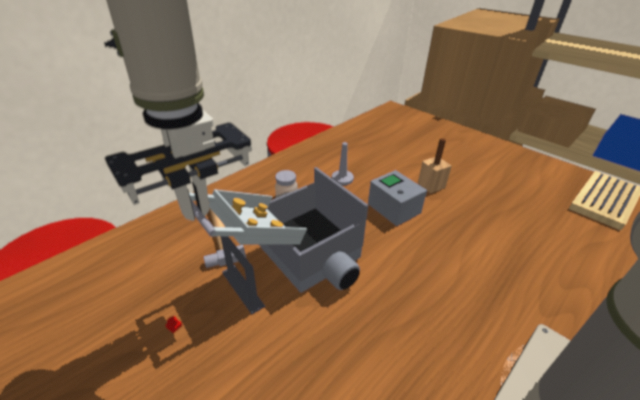

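The tray is at ~0.53 rad, with all four castings still on it near (240–275, 203–222). I'll keep tipping.

Call:
carry_out:
  motion: [0,-0.0078,-0.005,0,0,0,-1,0,-0.0075,-0.0055,0,0,0,-1,0,-0.0073,-0.006,0,0,0,-1,0,-0.007,-0.0062,0,0,0,-1,0,-0.0067,-0.0065,0,0,0,-1]

```text
t: 7.5
tool_pos: [0.5791, 0.2578, 0.282]
orientation: [-1.558, 0.082, -0.128]
force: [5.3, -2.9, -6.3]
opening: 0.0111
```

```bash
python3 - <<'E'
from arc import *
state(); angle(np.array(robot.read_state()["tool_pos"])-[0,0,.008])
E
```

```text
t 7.5 p [0.5791 0.2578 0.282 ] y [ 0.03   0.008 -1.   ] z [0.133 0.991 0.012] F [ 5.3 -2.9 -6.3] op 0.0111 q [ 0.34  0.18  1.35 -0.    1.58 -1.1 ]
ang 0.7992233038315993 rad 0.19363473967303535
```

Call:
carry_out:
  motion: [0,-0.0063,-0.0068,0,0,0,-1,0,-0.006,-0.0071,0,0,0,-1,0,-0.0056,-0.0074,0,0,0,-1,0,-0.0053,-0.0077,0,0,0,-1,0,-0.005,-0.008,0,0,0,-1]

```text
t: 8.0
tool_pos: [0.5733, 0.2166, 0.3103]
orientation: [-1.561, 0.084, -0.129]
force: [6.1, -0.8, -7.1]
opening: 0.0109
```

```bash
python3 - <<'E'
from arc import *
state(); angle(np.array(robot.read_state()["tool_pos"])-[0,0,.008])
cv2.imwrite("pics/s6.png",imaging.read_camera("side"))
E
```

```text
t 8.0 p [0.5733 0.2166 0.3103] y [ 0.029  0.005 -1.   ] z [0.135 0.991 0.009] F [ 6.1 -0.8 -7.1] op 0.0109 q [ 0.28  0.12  1.37 -0.    1.62 -1.16]
ang 1.0587477404533594 rad 0.1953861083088255
```

View pics/s6.png

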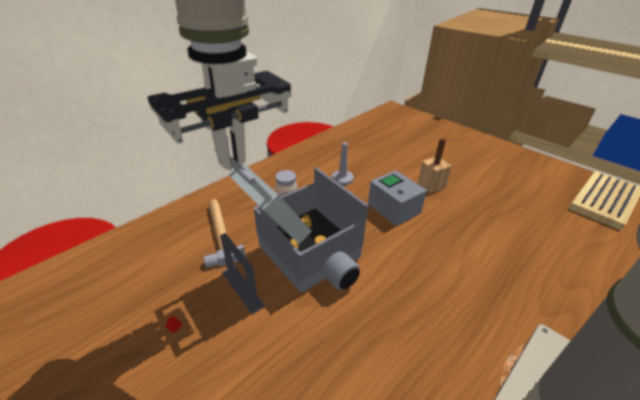

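The castings are sliding into the hopper, seen near (295–320, 220–243). Continuing to about 1.2 rad and holding there.

Call:
carry_out:
  motion: [0,-0.0045,-0.0081,0,0,0,-1,0,-0.004,-0.0083,0,0,0,-1,0,-0.0035,-0.0085,0,0,0,-1,0,-0.001,-0.002,0,0,0,-1,0,0,0,0,0,0,-1]

```text
t: 8.55
tool_pos: [0.5689, 0.185, 0.323]
orientation: [-1.563, 0.086, -0.13]
force: [5.0, 0.6, -4.0]
opening: 0.0116
```

```bash
python3 - <<'E'
from arc import *
state(); angle(np.array(robot.read_state()["tool_pos"])-[0,0,.008])
a=imaging.read_camera("side"); cv2.imwrite("pics/s7.png",cv2.resize(a[140:300,200:400],None,fx=3.5,fy=3.5,interpolation=cv2.INTER_CUBIC))
E
```

```text
t 8.55 p [0.5689 0.185  0.323 ] y [ 0.028  0.003 -1.   ] z [0.137 0.991 0.007] F [ 5.   0.6 -4. ] op 0.0116 q [ 0.23  0.08  1.39 -0.    1.65 -1.2 ]
ang 1.2341078330482174 rad 0.1965308184186632
```

View pics/s7.png

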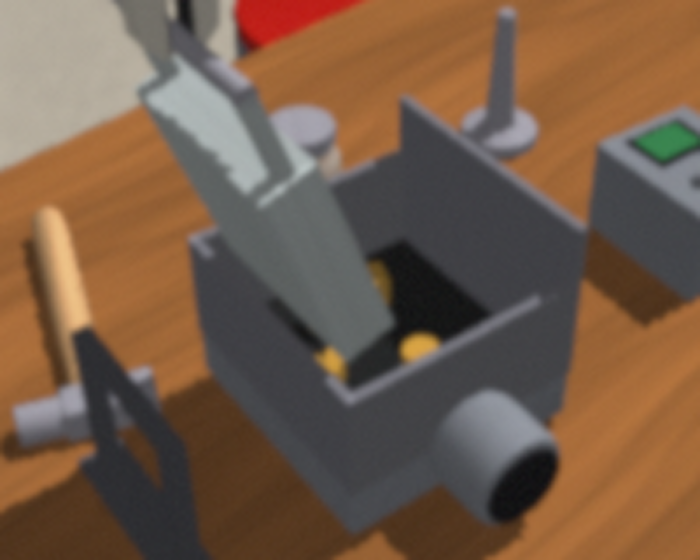

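Three castings show in the hopper at crop (375,282), (420,350) and (330,362); the fourth may be hidden by the tray. Checking the other views.

Call:
carry_out:
  motion: [0,0,-0.003,0,0,0,-1,0,0,-0.002,0,0,0,-1,0,0,0,0,0,0,-1,0,0,0,0,0,0,-1,0,0,0,0,0,0,-1]

```text
t: 9.1
tool_pos: [0.5684, 0.1809, 0.3242]
orientation: [-1.561, 0.084, -0.13]
force: [3.2, -0.4, -2.7]
opening: 0.0112
```

```bash
python3 - <<'E'
from arc import *
state(); angle(np.array(robot.read_state()["tool_pos"])-[0,0,.008])
cv2.imwrite("pics/w8.png",imaging.read_camera("wrist"))
a=imaging.read_camera("top"); cv2.imwrite("pics/t8.png",cv2.resize(a[140:300,180:380],None,fx=3.5,fy=3.5,interpolation=cv2.INTER_CUBIC))
arc(1.24,0,30)
E
```

```text
t 9.1 p [0.5684 0.1809 0.3242] y [ 0.03   0.005 -1.   ] z [0.136 0.991 0.009] F [ 3.2 -0.4 -2.7] op 0.0112 q [ 0.22  0.07  1.39 -0.    1.64 -1.21]
ang 1.2559680682416339 rad 0.19664089126850023
1.2 [-0.0, 0.0022, 0.0076]
1.16 [-0.0, 0.0025, 0.0075]
1.12 [-0.0, 0.0028, 0.0074]
1.07 [-0.0, 0.0031, 0.0072]
1.03 [-0.0001, 0.0034, 0.0071]
0.99 [-0.0001, 0.0037, 0.007]
0.95 [-0.0001, 0.004, 0.0068]
0.91 [-0.0001, 0.0043, 0.0066]
0.87 [-0.0001, 0.0045, 0.0064]
0.83 [-0.0001, 0.0048, 0.0063]
0.79 [-0.0001, 0.005, 0.0061]
0.74 [-0.0001, 0.0053, 0.0058]
0.7 [-0.0001, 0.0055, 0.0056]
0.66 [-0.0001, 0.0058, 0.0054]
0.62 [-0.0001, 0.006, 0.0051]
0.58 [-0.0001, 0.0062, 0.0049]
0.54 [-0.0002, 0.0064, 0.0046]
0.5 [-0.0002, 0.0066, 0.0044]
0.45 [-0.0002, 0.0067, 0.0041]
0.41 [-0.0002, 0.0069, 0.0038]
0.37 [-0.0002, 0.007, 0.0035]
0.33 [-0.0002, 0.0072, 0.0032]
0.29 [-0.0002, 0.0073, 0.0029]
0.25 [-0.0002, 0.0074, 0.0026]
0.21 [-0.0002, 0.0075, 0.0023]
0.17 [-0.0002, 0.0076, 0.002]
0.12 [-0.0002, 0.0077, 0.0017]
0.08 [-0.0002, 0.0078, 0.0014]
0.04 [-0.0002, 0.0078, 0.001]
0.0 [-0.0002, 0.0078, 0.0007]
```

View pics/w8.png

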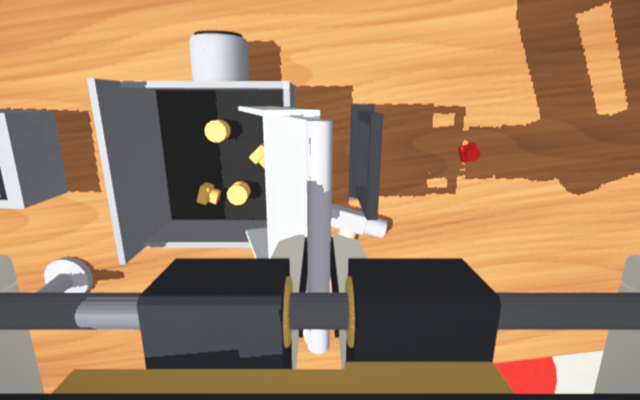

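View pics/t8.png

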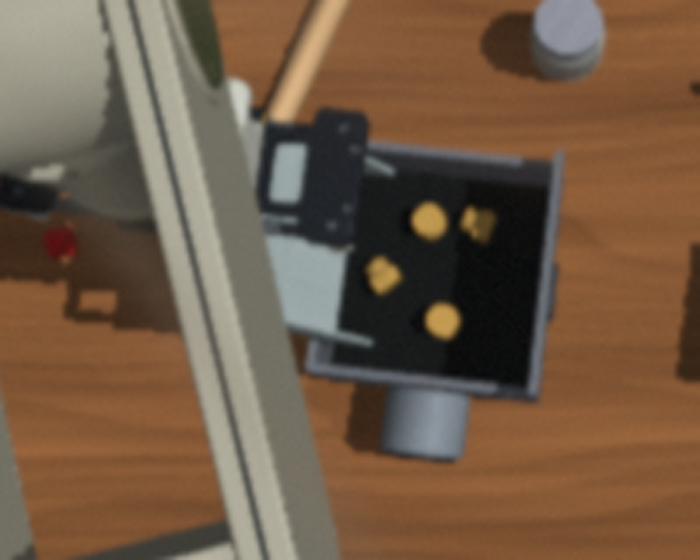

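All four castings are in the hopper: wrist (217,131), (258,155), (208,193), (238,192); top crop (430,220), (478,224), (383,275), (442,321). Lowering the tray.

Call:
carry_out:
  motion: [0,0.0025,0.0085,0,0,0,-1,0,0.003,0.0085,0,0,0,-1,0,0.0035,0.0085,0,0,0,-1,0,0.004,0.0085,0,0,0,-1,0,0.0045,0.008,0,0,0,-1]

```text
t: 9.7
tool_pos: [0.5746, 0.2256, 0.3074]
orientation: [-1.562, 0.084, -0.131]
force: [2.1, -0.1, 0.3]
opening: 0.0114
```

```bash
python3 - <<'E'
from arc import *
state(); angle(np.array(robot.read_state()["tool_pos"])-[0,0,.008])
E
```

```text
t 9.7 p [0.5746 0.2256 0.3074] y [ 0.03   0.004 -1.   ] z [0.136 0.991 0.008] F [ 2.1 -0.1  0.3] op 0.0114 q [ 0.29  0.13  1.36 -0.    1.62 -1.14]
ang 1.0104842415219002 rad 0.19681932963309498
```

Call:
carry_out:
  motion: [0,0.005,0.008,0,0,0,-1,0,0.0053,0.0077,0,0,0,-1,0,0.0056,0.0074,0,0,0,-1,0,0.006,0.0071,0,0,0,-1,0,0.0063,0.0068,0,0,0,-1]

```text
t: 10.2
tool_pos: [0.5805, 0.2665, 0.2764]
orientation: [-1.562, 0.084, -0.129]
force: [2.0, -0.8, -1.4]
opening: 0.0112
```

```bash
python3 - <<'E'
from arc import *
state(); angle(np.array(robot.read_state()["tool_pos"])-[0,0,.008])
E
```

```text
t 10.2 p [0.5805 0.2665 0.2764] y [ 0.029  0.004 -1.   ] z [0.135 0.991 0.008] F [ 2.  -0.8 -1.4] op 0.0112 q [ 0.35  0.2   1.35 -0.01  1.57 -1.08]
ang 0.7462547735391302 rad 0.19524976706237654
```

Call:
carry_out:
  motion: [0,0.0067,0.0063,0,0,0,-1,0,0.007,0.006,0,0,0,-1,0,0.0073,0.0057,0,0,0,-1,0,0.0076,0.0053,0,0,0,-1,0,0.008,0.005,0,0,0,-1]

```text
t: 10.7
tool_pos: [0.5849, 0.2974, 0.2361]
orientation: [-1.563, 0.085, -0.127]
force: [-0.2, 0.7, 0.5]
opening: 0.0112
```

Call:
carry_out:
  motion: [0,0.0082,0.0043,0,0,0,-1,0,0.0084,0.0038,0,0,0,-1,0,0.0086,0.0033,0,0,0,-1,0,0.0086,0.003,0,0,0,-1,0,0.007,0.002,0,0,0,-1]

```text
t: 11.2
tool_pos: [0.5877, 0.3166, 0.1913]
orientation: [-1.561, 0.086, -0.125]
force: [-0.5, 2.0, -0.2]
opening: 0.0111
```

```bash
python3 - <<'E'
from arc import *
state(); angle(np.array(robot.read_state()["tool_pos"])-[0,0,.008])
E
```

```text
t 11.2 p [0.5877 0.3166 0.1913] y [ 0.026  0.005 -1.   ] z [0.134 0.991 0.008] F [-0.5  2.  -0.2] op 0.0111 q [ 0.42  0.31  1.37 -0.01  1.44 -1.02]
ang 0.22952947326461515 rad 0.19216312744205932
```

Call:
carry_out:
  motion: [0,0.0085,0.002,0,0,0,-1,0,0.0085,0.0015,0,0,0,-1,0,0.008,0.001,0,0,0,-1,0,0.007,0.001,0,0,0,-1,0,0.005,0,0,0,0,-1]

```text
t: 11.7
tool_pos: [0.5888, 0.3239, 0.1505]
orientation: [-1.56, 0.086, -0.124]
force: [-0.4, 5.4, 0.2]
opening: 0.0113
```

```bash
python3 - <<'E'
from arc import *
state(); angle(np.array(robot.read_state()["tool_pos"])-[0,0,.008])
a=imaging.read_camera("side"); cv2.imwrite("pics/s9.png",cv2.resize(a[140:340,120:370],None,fx=3,fy=3,interpolation=cv2.INTER_CUBIC))
E
```

```text
t 11.7 p [0.5888 0.3239 0.1505] y [ 0.025  0.007 -1.   ] z [0.133 0.991 0.01 ] F [-0.4  5.4  0.2] op 0.0113 q [ 0.43  0.35  1.39 -0.    1.37 -1.01]
ang 0.012848111992078387 rad 0.19134013470839725
```

View pics/s9.png

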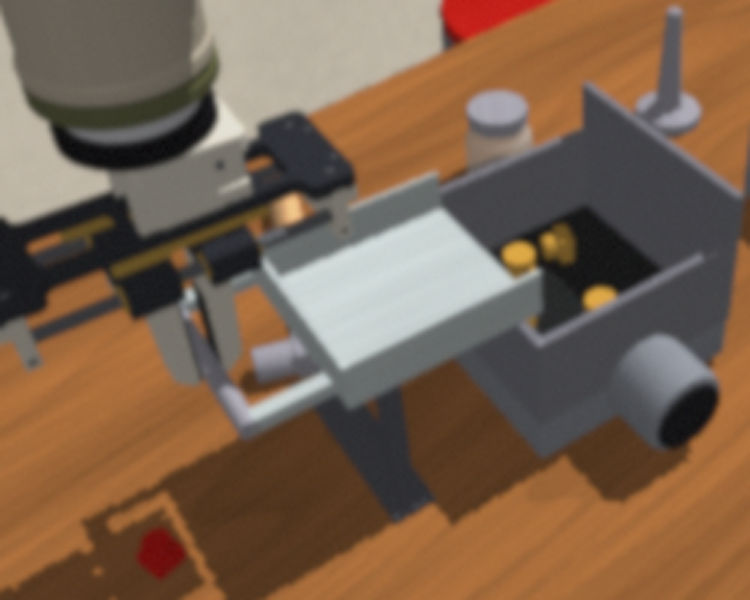

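The tray is empty and almost on its rest, with the castings in the hopper. Easing it down and releasing.

Call:
carry_out:
  motion: [0,0.005,0,0,0,0,-1,0,0.004,0,0,0,0,-1,0,0,0,0,0,0,-0.1,0,0,0,0,0,0,-0.1,0,0,0,0,0,0,-0.1]

```text
t: 12.25
tool_pos: [0.5925, 0.3225, 0.1492]
orientation: [-1.559, 0.08, -0.132]
force: [0.4, 0.5, -0.6]
opening: 0.0307
```

Call:
carry_out:
  motion: [0,-0.02,0,0,0,0,-0.1,0,-0.035,0,0,0,0,-0.1,0,-0.04,0,0,0,0,-0.1,0,-0.03,0,0,0,0,-0.1,0,0,0,0,0,0,-0.1]

```text
t: 12.75
tool_pos: [0.5873, 0.3192, 0.2728]
orientation: [-1.565, 0.087, -0.128]
force: [-0.1, 0.6, 1.1]
opening: 0.0418
```

```bash
python3 - <<'E'
from plan import *
state()
a=imaging.read_camera("side"); cv2.imwrite("pics/s10.png",cv2.resize(a[140:340,120:370],None,fx=3,fy=3,interpolation=cv2.INTER_CUBIC))
print("hole", atz("wrist",(451,158),.075,(cam("wrist")[0],np.array([ 0.37478394, -0.1210864 ,  0.39454645]),np.array([[ 0.99526133, -0.09495254, -0.0209501 ],[-0.09716532, -0.96294831, -0.25157394],[ 0.00371372,  0.25241744, -0.96761131]]))))
E
```

```text
t 12.75 p [0.5873 0.3192 0.2728] y [ 0.026  0.001 -1.   ] z [0.136 0.991 0.005] F [-0.1  0.6  1.1] op 0.0418 q [ 0.43  0.28  1.25 -0.01  1.58 -1.01]
hole [ 0.49421446 -0.17530943  0.075     ]
```

View pics/s10.png

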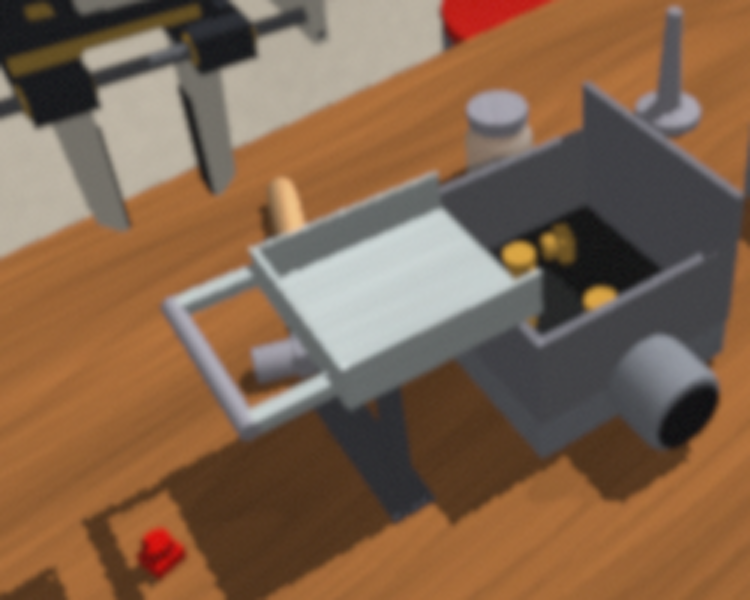

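The tray is back on its rest, level at the same pixels as at the start. The earlier blurred wrist ray for the hole is unreliable, so I'll stop near the box, take a still picture, then go on to the stylus.

```bash
python3 - <<'E'
from plan import *
a=np.radians(21);z=np.array([np.cos(a),np.sin(a),0]);y=np.array([0,0,-1.])
plan([.51,-.24,.275],0,15,R.from_matrix(np.c_[np.cross(y,z),y,z]))
E
```

```text
[0.0, -0.0004, -0.0376, -0.0591, 4.0774, 0.0742]
[0.0027, -0.0004, -0.0375, -0.0591, 4.0774, 0.0742]
[0.0054, -0.0004, -0.0372, -0.0591, 4.0774, 0.0742]
[0.008, -0.0003, -0.0368, -0.0591, 4.0774, 0.0742]
[0.0106, -0.0003, -0.0361, -0.0591, 4.0774, 0.0742]
[0.0131, -0.0003, -0.0352, -0.0591, 4.0774, 0.0742]
[0.0156, -0.0003, -0.0342, -0.0591, 4.0774, 0.0742]
[0.018, -0.0003, -0.033, -0.0591, 4.0774, 0.0742]
[0.0203, -0.0002, -0.0317, -0.0591, 4.0774, 0.0742]
[0.0225, -0.0002, -0.0301, -0.0591, 4.0774, 0.0742]
[0.0246, -0.0002, -0.0285, -0.0591, 4.0774, 0.0742]
[0.0265, -0.0002, -0.0267, -0.0591, 4.0774, 0.0742]
[0.0284, -0.0003, -0.0247, -0.0591, 4.0774, 0.0742]
[0.0301, -0.0003, -0.0226, -0.0591, 4.0774, 0.0742]
[0.0316, -0.0003, -0.0204, -0.0591, 4.0774, 0.0742]
```

Call:
carry_out:
  motion: [0,-0.001,-0.0375,0,4,0,-0.1,0.0025,-0.001,-0.0375,0,4,0,-0.1,0.0055,-0.001,-0.037,0,4,0,-0.1,0.008,-0.001,-0.037,0,4,0,-0.1,0.0105,-0.001,-0.036,0,4,0,-0.1]

```text
t: 13.3
tool_pos: [0.5569, 0.1303, 0.2634]
orientation: [-1.536, 0.376, -0.394]
force: [0.5, -0.2, 0.3]
opening: 0.0419
```

Call:
carry_out:
  motion: [0.013,0,-0.035,0,4,0,-0.1,0.0155,0,-0.034,0,4,0,-0.1,0.018,0,-0.033,0,4,0,-0.1,0.0205,0,-0.0315,0,4,0,-0.1,0.0225,0,-0.03,0,4,0,-0.1]

```text
t: 13.8
tool_pos: [0.5252, -0.0633, 0.2526]
orientation: [-1.47, 0.67, -0.667]
force: [0.4, -0.6, 0.1]
opening: 0.0418
```

Call:
carry_out:
  motion: [0.0245,0,-0.0285,0,4,0,-0.1,0.0265,0,-0.0265,0,4,0,-0.1,0.0285,0,-0.0245,0,4,0,-0.1,0,0,0,0,0,0,-0.1,0,0,0,0,0,0,-0.1]

```text
t: 14.3
tool_pos: [0.5024, -0.1831, 0.2422]
orientation: [-1.41, 0.855, -0.832]
force: [0.6, -0.1, -0.0]
opening: 0.0418
```

```bash
python3 - <<'E'
from plan import *
state(); cv2.imwrite("pics/w11.png",imaging.read_camera("wrist"));np.savez("w11.npz",*cam("wrist"))
print(proj("wrist",[[.4880,-.1865,.075],[.494,-.369,.15]]).round(1))
cv2.imwrite("pics/t11.png",imaging.read_camera("top"))
state()
E
```

```text
t 14.3 p [ 0.5024 -0.1831  0.2422] y [-0.017  0.    -1.   ] z [ 0.883  0.469 -0.015] F [ 0.6 -0.1 -0. ] op 0.0418 q [-0.44 -0.03  1.65 -0.01  1.54 -0.93]
[[304.8 184.3]
 [206.2 393.5]]
t 14.4 p [ 0.5027 -0.1822  0.2425] y [-0.016  0.    -1.   ] z [ 0.882  0.471 -0.014] F [ 0.2  0.1 -0.3] op 0.0417 q [-0.44 -0.03  1.65 -0.01  1.54 -0.93]
```

View pics/w11.png

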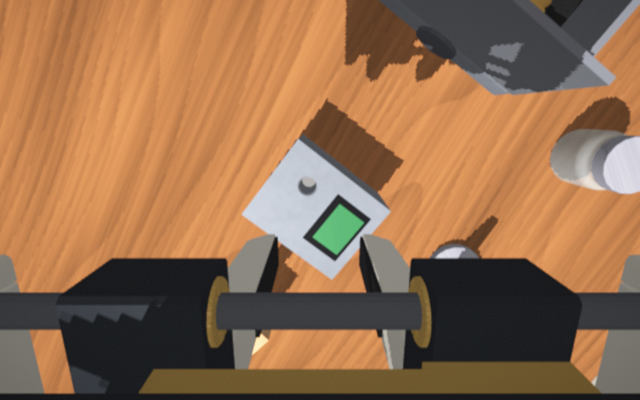

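View pics/t11.png

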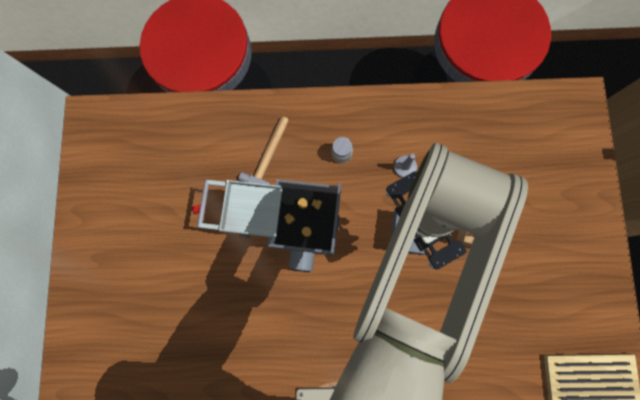

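The top view shows the tray level on its rest and four castings in the hopper. The wrist view shows the hole at about (308,184), against a prediction of (305,184). Refining.

```bash
python3 - <<'E'
from plan import *
w=cv2.imread("pics/w11.png"); cv2.imwrite("pics/w11c.png",cv2.resize(w[155:215,275:340],None,fx=9,fy=9,interpolation=cv2.INTER_CUBIC))
c=tuple(np.load("w11.npz").values())
print(atz("wrist",(308,183.5),.075,c))
print(tri([ray("wrist",(308,183.5),c),ray("top",(380+155/6,190+287/6)),ray("side",(360+242/6,130+372/6))]))
plan([.515,-.425,.255],-0,10)
E
```

```text
[ 0.49029882 -0.18442479  0.075     ]
(array([ 0.48887589, -0.18631661,  0.07358547]), [np.float64(0.00218676525888536), np.float64(0.0009885621160289455), np.float64(0.0012838864745755847)])
[0.022, -0.0013, -0.0104, 0.0, 0.0, 0.0]
[0.022, -0.0013, -0.0104, 0.0, 0.0, 0.0]
[0.022, -0.0013, -0.0104, 0.0, 0.0, 0.0]
[0.022, -0.0013, -0.0104, 0.0, 0.0, 0.0]
[0.022, -0.0013, -0.0104, 0.0, 0.0, 0.0]
[0.022, -0.0013, -0.0104, 0.0, 0.0, 0.0]
[0.022, -0.0013, -0.0104, 0.0, 0.0, 0.0]
[0.022, -0.0013, -0.0104, 0.0, 0.0, 0.0]
[0.022, -0.0013, -0.0104, 0.0, 0.0, 0.0]
[0.022, -0.0013, -0.0104, 0.0, 0.0, 0.0]
```

View pics/w11c.png

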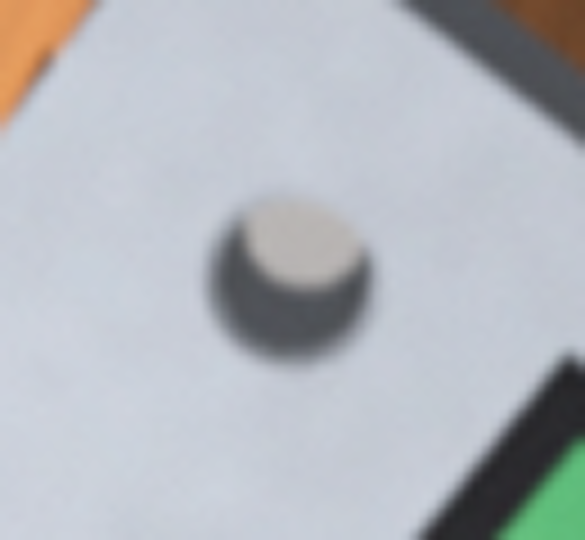

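Call:
carry_out:
  motion: [0.0275,-0.001,-0.013,0,0,0,-0.1,0.0275,-0.001,-0.013,0,0,0,-0.1,0.0275,-0.001,-0.013,0,0,0,-0.1,0.0275,-0.001,-0.013,0,0,0,-0.1,0.0275,-0.001,-0.013,0,0,0,-0.1]

```text
t: 14.9
tool_pos: [0.5147, -0.3275, 0.2457]
orientation: [-1.414, 0.84, -0.814]
force: [-0.1, 0.9, 0.0]
opening: 0.0414
```

Call:
carry_out:
  motion: [0.0275,-0.001,-0.013,0,0,0,-0.1,0.0275,-0.001,-0.013,0,0,0,-0.1,0.0275,-0.001,-0.013,0,0,0,-0.1,0,0,0,0,0,0,-0.1,0,0,0,0,0,0,-0.1]

```text
t: 15.4
tool_pos: [0.5251, -0.4176, 0.2455]
orientation: [-1.416, 0.834, -0.804]
force: [0.0, -0.2, 0.2]
opening: 0.0421
```

```bash
python3 - <<'E'
from plan import *
c=tuple(np.load("w11.npz").values())
print(atz("wrist",(307.3,186.1),.075,c))
print(tri([ray("wrist",(307.3,186.1),c),ray("top",(380+155/6,190+287/6)),ray("side",(360+242/6,130+372/6))]))
state(); cv2.imwrite("pics/w12.png",imaging.read_camera("wrist"));np.savez("w12.npz",*cam("wrist"))
print(proj("wrist",[[.493,-.3685,.15],[.493,-.3685,.075]]).round(1))
print([(round(float(a["confidence"]),2),np.round(a["pixel"],1).tolist(),int(a["pixels"].sum())) for a in models.outline_of("wrist","stylus")])
E
```

```text
[ 0.49086526 -0.18691694  0.075     ]
(array([ 0.48931839, -0.18765186,  0.07268088]), [np.float64(0.0016945176885091301), np.float64(0.0008389835963662954), np.float64(0.0010334661409095926)])
t 15.4 p [ 0.5251 -0.4176  0.2455] y [-0.018  0.005 -1.   ] z [ 0.868  0.496 -0.013] F [ 0.  -0.2  0.2] op 0.0421 q [-0.74  0.34  1.24 -0.01  1.59 -1.26]
[[314.  127.7]
 [316.2 124.8]]
[(0.57, [319.0, 134.8], 511)]
```

View pics/w12.png

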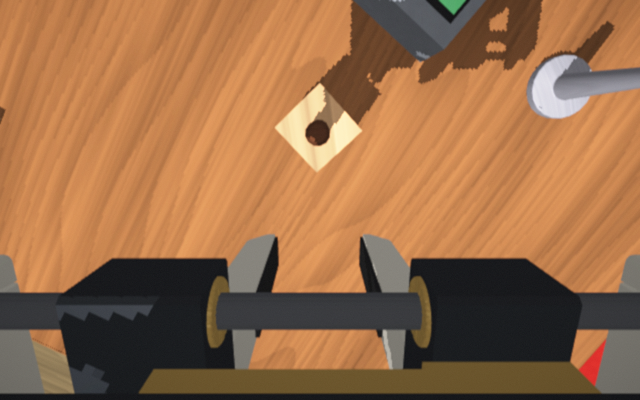

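The stylus handle shows end-on at (318,132), centred in the block's top (275–362, 84–172). This matches the description, and I see no stylus look-alike. Triangulating the handle's top with all three views.

```bash
python3 - <<'E'
from plan import *
c=tuple(np.load("w12.npz").values())
a=(318,132.3)
print(atz("wrist",a,.15,c), "block centre", atz("wrist",(318.5,128),.075,c))
x,e=tri([ray("wrist",a,c),ray("top",(380+643/6,190+246/6)),ray("side",(360+495/6,130+60/6))]);print(x,e)
zz=R.from_rotvec(robot.read_state()["orientation"]).as_matrix()[:,2];zz[2]=0;zz/=np.linalg.norm(zz);y=np.array([0,0,-1.])
t=atz("wrist",a,.15,c); t[:2]=(t[:2]+x[:2])/2; print(t)
Rt=R.from_matrix(np.c_[np.cross(y,zz),y,zz])
plan([t[0],t[1],.19],0,4,Rt)
E
```

```text
[ 0.49694208 -0.36981801  0.15      ] block centre [ 0.49622724 -0.36993477  0.075     ]
[ 0.49520912 -0.37084274  0.14623661] [np.float64(0.001961855958001365), np.float64(0.0009891541366499404), np.float64(0.0009866068393165654)]
[ 0.4960756  -0.37033037  0.15      ]
[-0.0136, 0.0141, -0.0003, 0.1929, -0.0013, -0.1958]
[-0.0136, 0.0141, -0.0003, 0.1929, -0.0013, -0.1958]
[-0.0136, 0.014, -0.0004, 0.1929, -0.0013, -0.1958]
[-0.0137, 0.014, -0.0004, 0.1929, -0.0013, -0.1958]
```

Call:
carry_out:
  motion: [-0.0135,0.014,0,0.2,0,-0.2,-0.1,-0.0135,0.014,0,0.2,0,-0.2,-0.1,-0.0135,0.014,0,0.2,0,-0.2,-0.1,-0.0135,0.011,0,0.2,0,-0.2,-0.1,0,0,0,0,0,0,-0.1]

```text
t: 16.0
tool_pos: [0.4989, -0.3615, 0.1927]
orientation: [-1.413, 0.809, -0.815]
force: [0.2, -0.0, -0.4]
opening: 0.0417
```

```bash
python3 - <<'E'
from plan import *
state(); cv2.imwrite("pics/w13.png",imaging.read_camera("wrist"))
a=imaging.read_camera("side"); cv2.imwrite("pics/s13.png",cv2.resize(a[80:220,360:520],None,fx=4.5,fy=4.5,interpolation=cv2.INTER_CUBIC))
zz=R.from_rotvec(robot.read_state()["orientation"]).as_matrix()[:,2];zz[2]=0;zz/=np.linalg.norm(zz);y=np.array([0,0,-1.])
Rt=R.from_matrix(np.c_[np.cross(y,zz),y,zz])
plan([.496,-.3702,.112],0,5,Rt)
E
```

```text
t 16.0 p [ 0.4989 -0.3615  0.1927] y [ 0.003 -0.001 -1.   ] z [0.864 0.504 0.003] F [ 0.2 -0.  -0.4] op 0.0417 q [-0.71  0.19  1.5   0.    1.44 -1.24]
[0.0006, 0.0166, -0.0014, -0.0388, -0.0001, 0.0677]
[0.0006, 0.0166, -0.0014, -0.0388, -0.0001, 0.0677]
[0.0007, 0.0166, -0.0014, -0.0388, -0.0001, 0.0677]
[0.0007, 0.0166, -0.0014, -0.0388, -0.0001, 0.0677]
[0.0007, 0.0166, -0.0014, -0.0388, -0.0001, 0.0677]
```

View pics/w13.png

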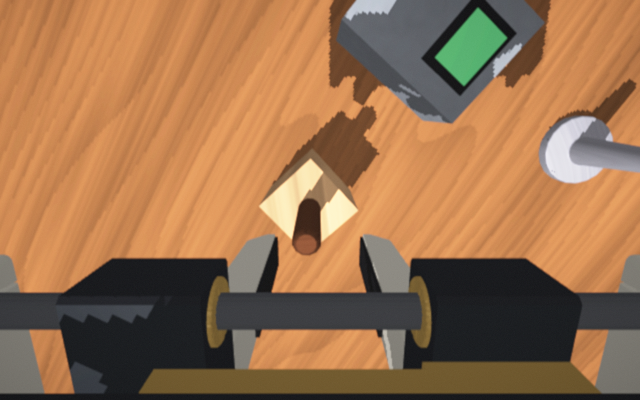

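View pics/s13.png

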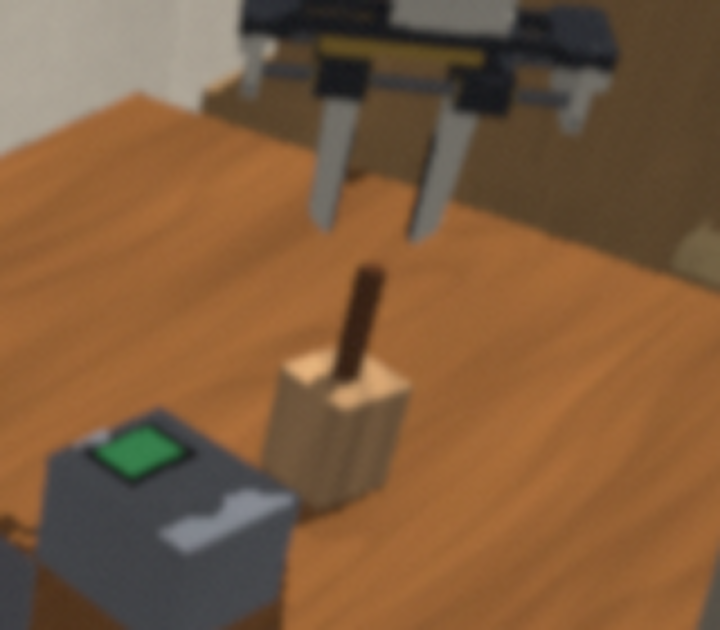

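The stylus top is at (307,243) between the fingers, whose midline is at about column 318, so I need −7 mm along tool z. This agrees with the plan. Correcting, descending and closing.

Call:
carry_out:
  motion: [0.0035,0,-0.007,0,0,0,-0.1,0,0.02,0,0,0,0,-0.1,0,0.022,0,0,0,0,-0.1,0,0.022,0,0,0,0,-0.1,0,0.018,0,0,0,0,-0.1]
  squeeze: 20

```text
t: 16.6
tool_pos: [0.5017, -0.3787, 0.1212]
orientation: [-1.419, 0.793, -0.832]
force: [-0.4, -0.2, -0.5]
opening: 0.0419
```

```bash
python3 - <<'E'
from plan import *
state(); cv2.imwrite("pics/w14.png",imaging.read_camera("wrist"))
a=imaging.read_camera("side"); cv2.imwrite("pics/s14.png",cv2.resize(a[80:220,360:520],None,fx=4.5,fy=4.5,interpolation=cv2.INTER_CUBIC))
state()
E
```

```text
t 16.6 p [ 0.5017 -0.3787  0.1212] y [ 0.018 -0.016 -1.   ] z [0.864 0.504 0.008] F [-0.4 -0.2 -0.5] op 0.0419 q [-0.73  0.26  1.55  0.    1.3  -1.26]
t 16.7 p [ 0.5003 -0.3775  0.119 ] y [ 0.015 -0.013 -1.   ] z [0.864 0.504 0.006] F [-1.  -0.1  0.1] op 0.0418 q [-0.73  0.27  1.56  0.    1.3  -1.26]
```

View pics/w14.png

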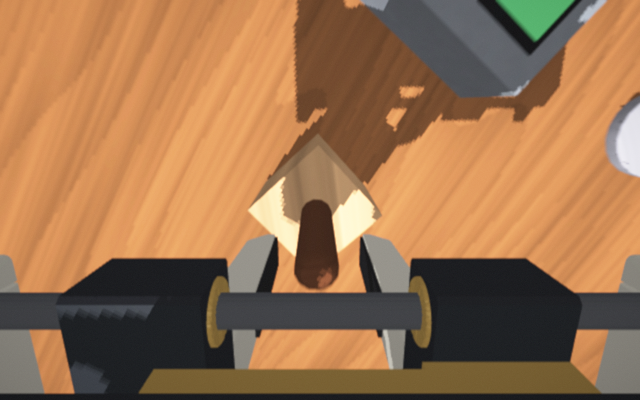

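View pics/s14.png

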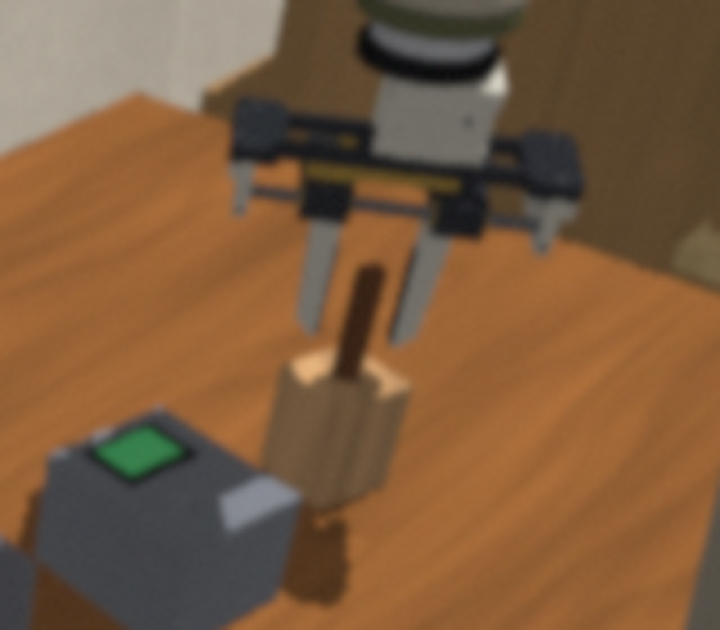

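The handle is centred between the jaws (column 316) but about 8.5 mm off along tool x. I'll correct this with a slight tilt correction, then close.

Call:
carry_out:
  motion: [-0.0085,0.002,0,0,0,1,-0.1,-0.002,0.002,0,0,0,0.2,-0.1,0,0,0,0,0,0,-0.1,0,0,0,0,0,0,-0.1,0,0,0,0,0,0,-0.1]

```text
t: 17.2
tool_pos: [0.4967, -0.3707, 0.1201]
orientation: [-1.407, 0.807, -0.817]
force: [0.3, 0.0, -0.6]
opening: 0.0419
```

```bash
python3 - <<'E'
from plan import *
state()
s=robot.read_state(); Rm=R.from_rotvec(s["orientation"]); print(Rm.inv().apply(np.array([.496,-.3702,.116])-s["tool_pos"]).round(4))
E
```

```text
t 17.2 p [ 0.4967 -0.3707  0.1201] y [ 0.008  0.002 -1.   ] z [0.864 0.503 0.008] F [ 0.3  0.  -0.6] op 0.0419 q [-0.73  0.26  1.56  0.01  1.32 -1.26]
[-0.0007  0.0041 -0.0004]
```

Call:
carry_out:
  motion: [0,0.002,0,0,0,0,-1,0,0,0,0,0,0,-1,0,0,0,0,0,0,-1,0,0,0,0,0,0,-1,0,0,0,0,0,0,-1]
  squeeze: 30

```text
t: 17.7
tool_pos: [0.4972, -0.371, 0.119]
orientation: [-1.408, 0.805, -0.818]
force: [-0.2, -0.1, 0.5]
opening: 0.0177
```

Call:
carry_out:
  motion: [0,0,0,0,0,0,-1,0,0,0,0,0,0,-1,0,0,0,0,0,0,-1,0,0,0,0,0,0,-1,0,0,0,0,0,0,-1]

```text
t: 18.2
tool_pos: [0.4972, -0.371, 0.119]
orientation: [-1.408, 0.805, -0.818]
force: [-0.9, -0.1, -0.4]
opening: 0.0172
```

```bash
python3 - <<'E'
from plan import *
state()
E
```

```text
t 18.2 p [ 0.4972 -0.371   0.119 ] y [ 0.009  0.001 -1.   ] z [0.864 0.504 0.009] F [-0.9 -0.1 -0.4] op 0.0172 q [-0.73  0.26  1.56  0.01  1.31 -1.26]
```

Gripped: opening 17 mm on the 18 mm handle, no side force. Lifting straight up.

Call:
carry_out:
  motion: [0,-0.012,0,0,0,0,-1,0,-0.02,0,0,0,0,-1,0,-0.022,0,0,0,0,-1,0,-0.022,0,0,0,0,-1,0,-0.022,0,0,0,0,-1]

```text
t: 18.7
tool_pos: [0.4941, -0.3698, 0.218]
orientation: [-1.407, 0.812, -0.812]
force: [-0.3, -0.8, -0.4]
opening: 0.0178
```

Call:
carry_out:
  motion: [0,-0.01,0,0,0,0,-1,0,0,0,0,0,0,-1,0,0,0,0,0,0,-1,0,0,0,0,0,0,-1,0,0,0,0,0,0,-1]

```text
t: 19.2
tool_pos: [0.4949, -0.3705, 0.2315]
orientation: [-1.408, 0.808, -0.816]
force: [-0.8, -0.9, -0.7]
opening: 0.0173
```

```bash
python3 - <<'E'
from plan import *
state(); cv2.imwrite("pics/w15.png",imaging.read_camera("wrist"))
a=imaging.read_camera("side"); cv2.imwrite("pics/s15.png",cv2.resize(a[80:220,360:520],None,fx=4.5,fy=4.5,interpolation=cv2.INTER_CUBIC))
s=robot.read_state(); Rm=R.from_rotvec(s["orientation"]); print(proj("wrist",s["tool_pos"]+Rm.apply([0,.109,0])),proj("side",s["tool_pos"]+Rm.apply([0,.109,0])))
E
```

```text
t 19.2 p [ 0.4949 -0.3705  0.2315] y [ 0.007  0.002 -1.   ] z [0.864 0.503 0.007] F [-0.8 -0.9 -0.7] op 0.0173 q [-0.73  0.18  1.45  0.01  1.51 -1.26]
[[317.36198489 202.7087228 ]] [[439.88123989 147.8067478 ]]
```

View pics/w15.png

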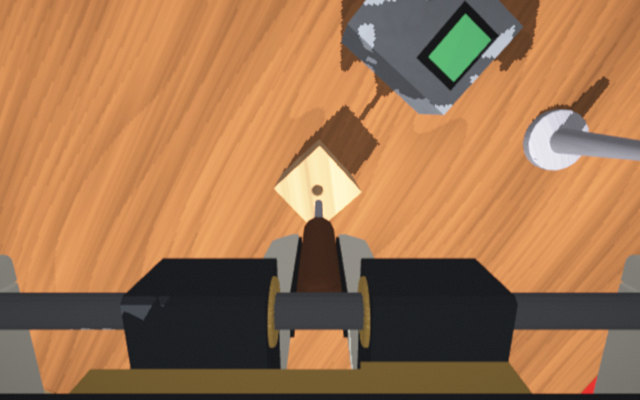

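View pics/s15.png

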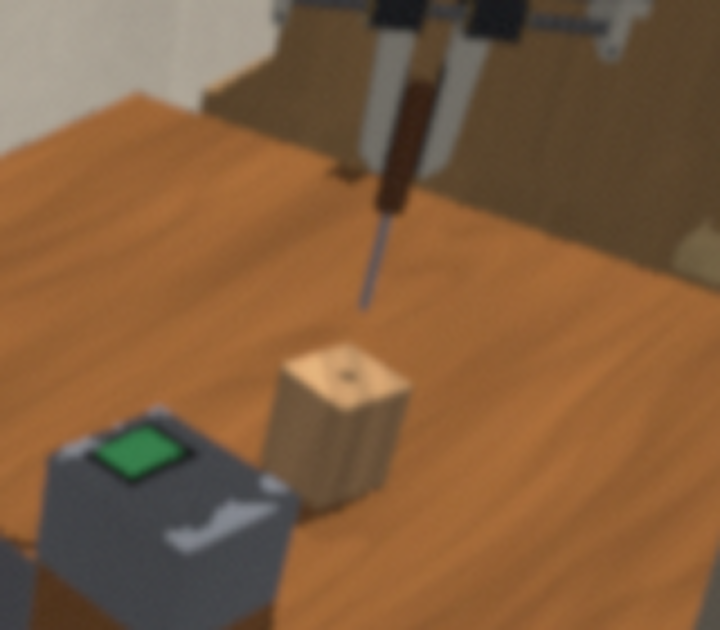

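The held stylus shows its tip at wrist (318,202), where a straight 109 mm grip predicts (317,203). Moving over the hole.

```bash
python3 - <<'E'
from plan import *
plan([.489,-.187,.213],0,5)
E
```

```text
[-0.0323, 0.0038, 0.0174, 0.0, 0.0, 0.0]
[-0.0323, 0.0038, 0.0174, 0.0, 0.0, 0.0]
[-0.0323, 0.0038, 0.0174, 0.0, 0.0, 0.0]
[-0.0323, 0.0038, 0.0174, 0.0, 0.0, 0.0]
[-0.0323, 0.0038, 0.0174, 0.0, 0.0, 0.0]
```

Call:
carry_out:
  motion: [-0.025,0.0035,0.0135,0,0,0,-1,-0.032,0.0035,0.017,0,0,0,-1,-0.032,0.0035,0.017,0,0,0,-1,-0.032,0.0035,0.017,0,0,0,-1,-0.025,0.003,0.0135,0,0,0,-1]

```text
t: 19.8
tool_pos: [0.4869, -0.203, 0.2106]
orientation: [-1.407, 0.816, -0.817]
force: [0.7, -0.5, -0.2]
opening: 0.0175
```

Call:
carry_out:
  motion: [0,0,0,0,0,0,-1,0,0,0,0,0,0,-1,0,0,0,0,0,0,-1,0,0,0,0,0,0,-1,0,0,0,0,0,0,-1]

```text
t: 20.3
tool_pos: [0.4863, -0.2014, 0.2091]
orientation: [-1.407, 0.816, -0.813]
force: [0.1, -0.1, -0.8]
opening: 0.0175
```

```bash
python3 - <<'E'
from plan import *
state(); plan([.4895,-.187,.2],0,2); w=imaging.read_camera("wrist"); cv2.imwrite("pics/w16.png",cv2.resize(w[100:260,220:420],None,fx=3.6,fy=3.6,interpolation=cv2.INTER_CUBIC))
a=imaging.read_camera("side"); cv2.imwrite("pics/s16.png",cv2.resize(a[80:220,340:500],None,fx=4.5,fy=4.5,interpolation=cv2.INTER_CUBIC))
s=robot.read_state(); Rm=R.from_rotvec(s["orientation"]); print(proj("wrist",s["tool_pos"]+Rm.apply([0,.109,0])),proj("side",s["tool_pos"]+Rm.apply([0,.109,0])))
E
```

```text
t 20.3 p [ 0.4863 -0.2014  0.2091] y [ 0.001  0.005 -1.   ] z [0.866 0.5   0.003] F [ 0.1 -0.1 -0.8] op 0.0175 q [-0.49 -0.05  1.73  0.01  1.47 -1.02]
[-0.0054, 0.0046, 0.005, 0.0, 0.0, 0.0]
[-0.0054, 0.0046, 0.005, 0.0, 0.0, 0.0]
[[317.32107837 202.6950778 ]] [[405.70134634 181.27642228]]
```

View pics/w16.png

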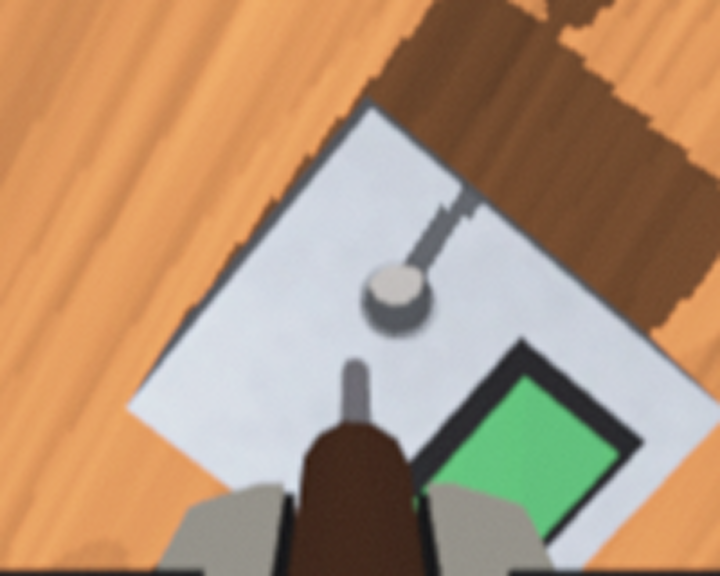

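View pics/s16.png

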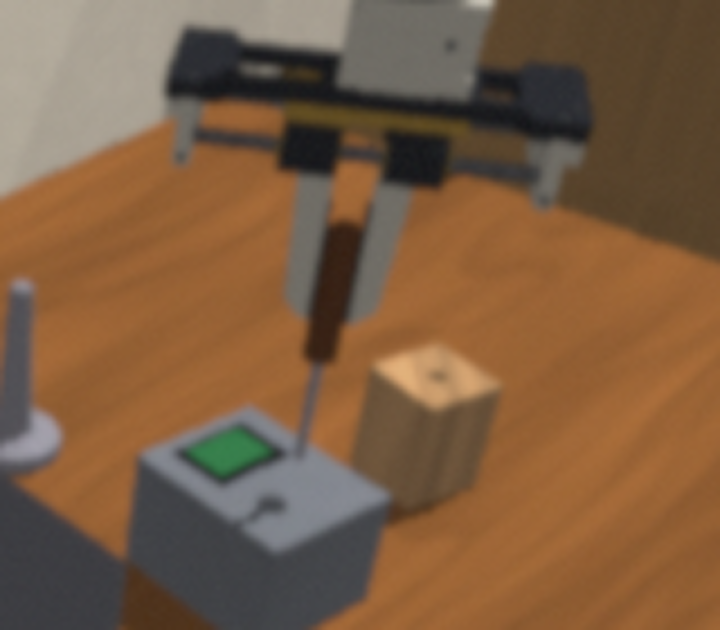

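The wrist crop puts the hole at about (330,183) and the tip at (318.5,202) full-frame. Working out the residual shift from this.

```bash
python3 - <<'E'
from plan import *
s=robot.read_state(); Rm=R.from_rotvec(s["orientation"])
h=atz("wrist",(330.3,183.3),.075); print("hole wrist",h)
tip=s["tool_pos"]+Rm.apply([0,.109,0]); print("tip",tip)
# tip seen in wrist at its depth
tw=atz("wrist",(318.6,202.2),tip[2]); print("tip seen",tw)
print("shift tool",Rm.inv().apply(np.r_[h[:2]-tw[:2],0]).round(4), Rm.inv().apply(np.r_[h[:2]-tip[:2],0]).round(4))
E
```

```text
hole wrist [ 0.490702   -0.18670201  0.075     ]
tip [ 0.48637273 -0.20077962  0.10011123]
tip seen [ 0.48702687 -0.19994916  0.10011123]
shift tool [-0.0096  0.0001  0.0098] [-0.01    0.0001  0.0108]
```

Call:
carry_out:
  motion: [-0.005,0,0.005,0,0,0,-1,-0.005,0.003,0.0055,0,0,0,-1,0,0.003,0,0,0,0,-1,0,0,0,0,0,0,-1,0,0,0,0,0,0,-1]

```text
t: 20.9
tool_pos: [0.4908, -0.1866, 0.2025]
orientation: [-1.407, 0.817, -0.813]
force: [-1.1, -0.5, -0.3]
opening: 0.0179
```

```bash
cat > chk.py <<'E'
from plan import *
import sys
state(); w=imaging.read_camera("wrist"); cv2.imwrite(f"pics/w{sys.argv[1]}.png",cv2.resize(w[130:260,240:400],None,fx=4.5,fy=4.5,interpolation=cv2.INTER_CUBIC))
a=imaging.read_camera("side"); cv2.imwrite(f"pics/s{sys.argv[1]}.png",cv2.resize(a[120:220,350:450],None,fx=6,fy=6,interpolation=cv2.INTER_CUBIC))
s=robot.read_state(); Rm=R.from_rotvec(s["orientation"]); tip=s["tool_pos"]+Rm.apply([0,.109,0]); print("tip",tip.round(4),"to hole",Rm.inv().apply(np.array([.4905,-.1868,.075])-tip).round(4))
E
python3 chk.py 17
```

```text
t 20.9 p [ 0.4908 -0.1866  0.2025] y [ 0.     0.006 -1.   ] z [0.866 0.499 0.003] F [-1.1 -0.5 -0.3] op 0.0179 q [-0.46 -0.05  1.74  0.01  1.46 -0.99]
tip [ 0.4908 -0.1861  0.0935] to hole [ 0.0006  0.0185 -0.0007]
```

View pics/w17.png

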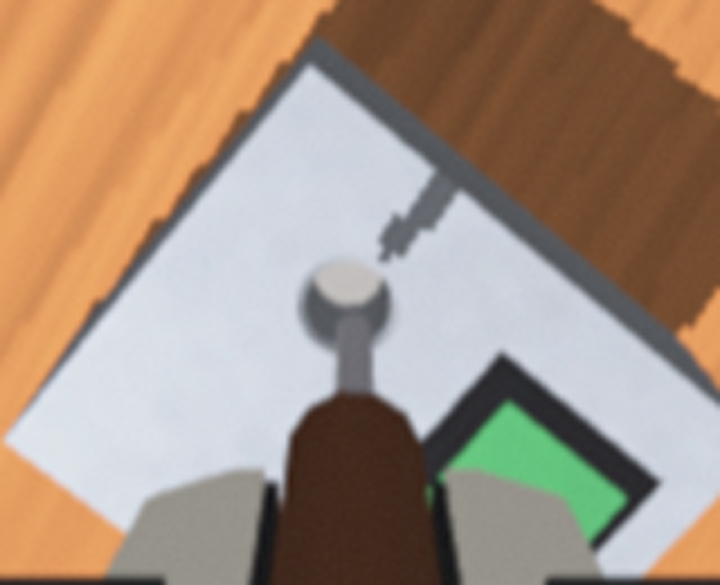

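View pics/s17.png

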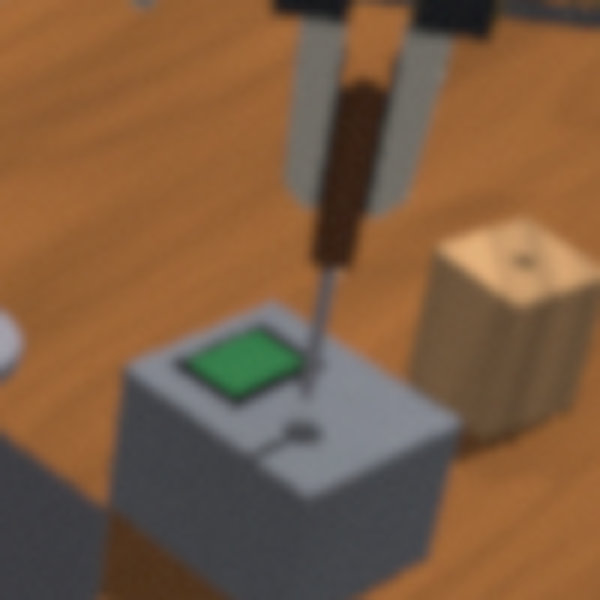

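The tip (crop (354,318)) stands about 1 mm from the hole's axis (346,305), and the side view agrees. Entering in small steps.

Call:
carry_out:
  motion: [0,0.004,-0.001,0,0,0,-1,0,0.005,0,0,0,0,-1,0,0.005,0,0,0,0,-1,0,0,0,0,0,0,-1,0,0,0,0,0,0,-1]

```text
t: 21.5
tool_pos: [0.4896, -0.1874, 0.187]
orientation: [-1.407, 0.818, -0.814]
force: [0.1, -0.6, -0.2]
opening: 0.0173
```

```bash
python3 chk.py 18
```

```text
t 21.5 p [ 0.4896 -0.1874  0.187 ] y [ 0.     0.006 -1.   ] z [0.867 0.499 0.003] F [ 0.1 -0.6 -0.2] op 0.0173 q [-0.47 -0.04  1.76  0.01  1.43 -0.99]
tip [ 0.4896 -0.1868  0.0782] to hole [0.0004 0.0032 0.0008]
```

View pics/w18.png

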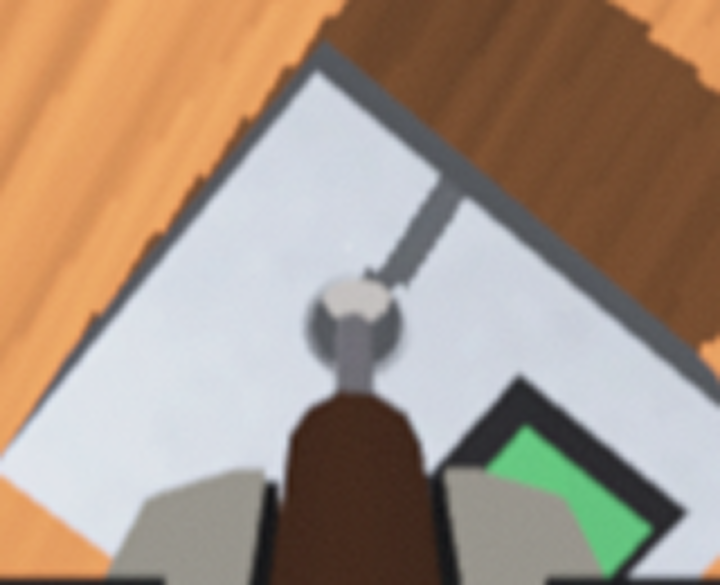

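View pics/s18.png

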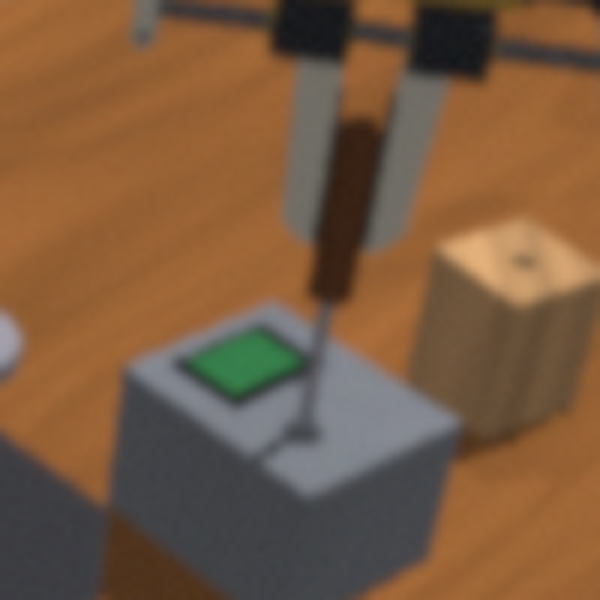

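The tip (353,318) is centred over the hole (355,325) in the wrist view, and the side view agrees. Descending.

Call:
carry_out:
  motion: [0,0.005,0,0,0,0,-1,0,0.006,0,0,0,0,-1,0,0.006,0,0,0,0,-1,0,0.004,0,0,0,0,-1,0,0,0,0,0,0,-1]

```text
t: 22.1
tool_pos: [0.4897, -0.1873, 0.1644]
orientation: [-1.407, 0.818, -0.814]
force: [-0.8, 0.4, -1.2]
opening: 0.0175
```

```bash
python3 chk.py 19
```

```text
t 22.1 p [ 0.4897 -0.1873  0.1644] y [ 0.001  0.005 -1.   ] z [0.867 0.499 0.003] F [-0.8  0.4 -1.2] op 0.0175 q [-0.47 -0.03  1.79  0.01  1.38 -0.99]
tip [ 0.4901 -0.1869  0.0561] to hole [ 0.     -0.0189  0.0005]
```

View pics/w19.png

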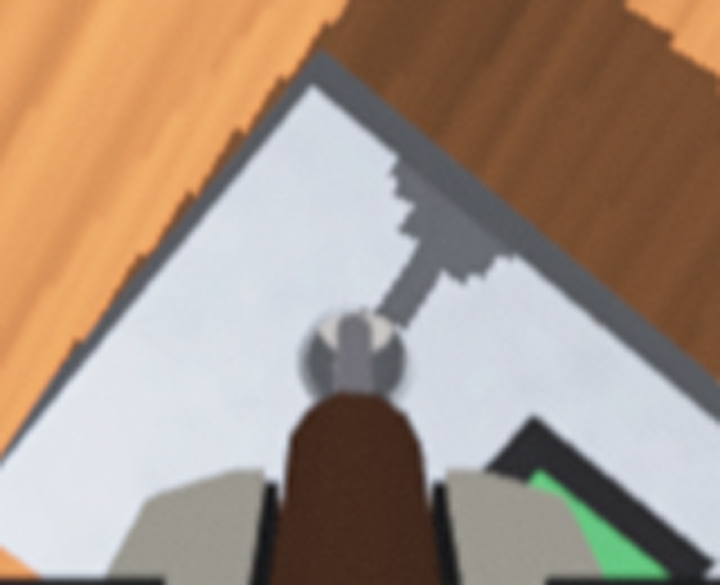

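The stylus is inside the hole, centred and without contact. Pressing down.

Call:
carry_out:
  motion: [0,0.004,0,0,0,0,-1,0,0.004,0,0,0,0,-1,0,0.003,0,0,0,0,-1,0,0,0,0,0,0,-1,0,0,0,0,0,0,-1]

```text
t: 22.7
tool_pos: [0.4908, -0.1878, 0.1544]
orientation: [-1.407, 0.815, -0.817]
force: [-1.4, 0.4, 1.0]
opening: 0.0173
```

```bash
python3 chk.py 20
```

```text
t 22.7 p [ 0.4908 -0.1878  0.1544] y [ 0.003  0.004 -1.   ] z [0.867 0.499 0.005] F [-1.4  0.4  1. ] op 0.0173 q [-0.47 -0.02  1.8   0.01  1.36 -0.99]
tip [ 0.4911 -0.1874  0.0454] to hole [-0.0009 -0.0296 -0.0001]
```

Call:
carry_out:
  motion: [0,0.004,0,0,0,0,-1,0,0.004,0,0,0,0,-1,0,0.003,0,0,0,0,-1,0,0,0,0,0,0,-1,0,0,0,0,0,0,-1]

```text
t: 23.3
tool_pos: [0.4936, -0.1893, 0.1485]
orientation: [-1.407, 0.808, -0.823]
force: [-1.0, 1.4, 2.8]
opening: 0.0175
```

```bash
python3 chk.py 21
```

```text
t 23.3 p [ 0.4936 -0.1893  0.1485] y [ 0.011  0.    -1.   ] z [0.867 0.499 0.009] F [-1.   1.4  2.8] op 0.0175 q [-0.47 -0.01  1.8   0.01  1.34 -0.99]
tip [ 0.4945 -0.1892  0.0391] to hole [-0.0039 -0.036  -0.0019]
```

The tip has drifted about 4 mm sideways as the arm loads. I'll bring it back, straighten it, and press on.

Call:
carry_out:
  motion: [-0.003,0.002,-0.001,-0.5,0,0.3,-1,-0.001,0.003,-0.001,0,0,0,-1,0,0.003,0,0,0,0,-1,0,0,0,0,0,0,-1,0,0,0,0,0,0,-1]

```text
t: 23.9
tool_pos: [0.4942, -0.1896, 0.1475]
orientation: [-1.413, 0.806, -0.827]
force: [0.1, 1.6, 4.5]
opening: 0.0173
```

```bash
python3 chk.py 22
```

```text
t 23.9 p [ 0.4942 -0.1896  0.1475] y [ 0.01  -0.007 -1.   ] z [0.867 0.499 0.005] F [0.1 1.6 4.5] op 0.0173 q [-0.46 -0.01  1.8  -0.    1.34 -0.98]
tip [ 0.4954 -0.1903  0.0382] to hole [-0.0051 -0.0368 -0.0023]
```

View pics/w22.png

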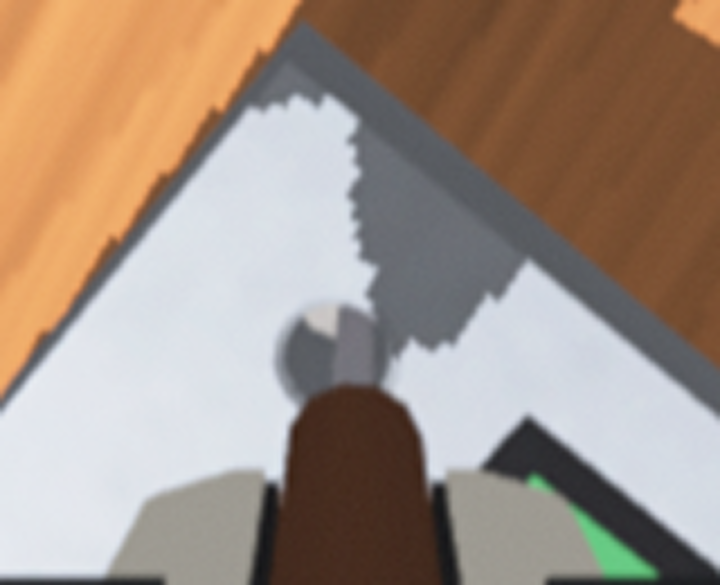

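View pics/s22.png

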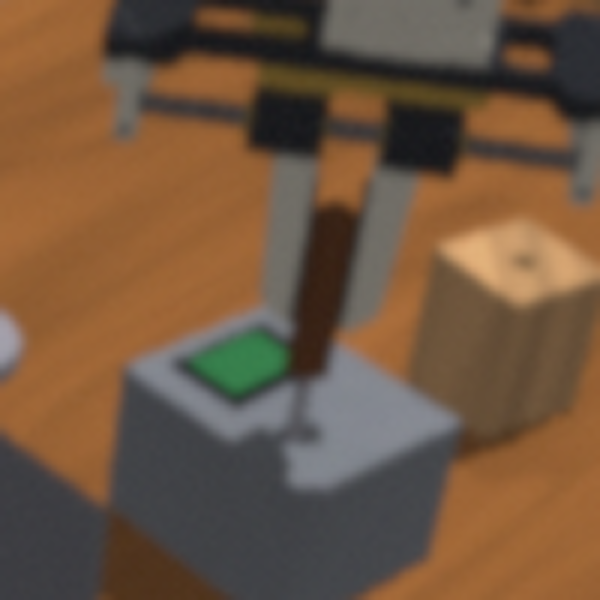

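The shaft (355,340) is now about 3–4 mm off the hole's axis (333,358) towards +z and +x of the tool. Small commands are being lost, so I'll use larger corrective shifts while keeping the push.

Call:
carry_out:
  motion: [-0.004,0.002,-0.004,0.2,0,0.4,-1,-0.004,0.002,-0.003,0,0,0,-1,-0.002,0.003,-0.001,0,0,0,-1,0,0.003,0,0,0,0,-1,0,0,0,0,0,0,-1]

```text
t: 24.5
tool_pos: [0.4913, -0.1894, 0.1471]
orientation: [-1.405, 0.789, -0.842]
force: [-2.4, 1.2, 4.5]
opening: 0.0172
```

```bash
python3 chk.py 23
```

```text
t 24.5 p [ 0.4913 -0.1894  0.1471] y [ 0.032 -0.011 -0.999] z [0.866 0.499 0.022] F [-2.4  1.2  4.5] op 0.0172 q [-0.47 -0.04  1.83  0.01  1.32 -0.99]
tip [ 0.4949 -0.1904  0.0379] to hole [-0.0044 -0.0372 -0.0011]
```

View pics/w23.png

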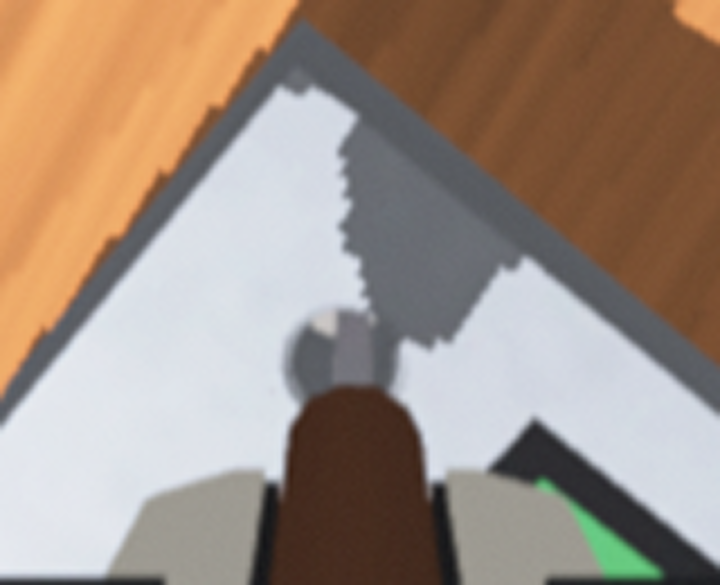

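The TCP came back but the tip stuck on the button, so the stylus tilted by about 2°. I'll unload, straighten, re-centre and then press again.

Call:
carry_out:
  motion: [0,-0.008,0,-0.6,0,0.7,-1,0,-0.004,0,-0.6,0,0.7,-1,0,0,0,0,0,0,-1,0,0,0,0,0,0,-1,0,0,0,0,0,0,-1]

```text
t: 25.1
tool_pos: [0.4896, -0.1887, 0.1556]
orientation: [-1.412, 0.82, -0.813]
force: [-0.1, 0.1, -0.2]
opening: 0.0177
```

```bash
python3 chk.py 24
```

```text
t 25.1 p [ 0.4896 -0.1887  0.1556] y [-0.004  0.002 -1.   ] z [ 0.867  0.499 -0.002] F [-0.1  0.1 -0.2] op 0.0177 q [-0.47 -0.02  1.79  0.    1.37 -0.99]
tip [ 0.4891 -0.1885  0.0467] to hole [-0.0009 -0.0283  0.002 ]
```

View pics/w24.png

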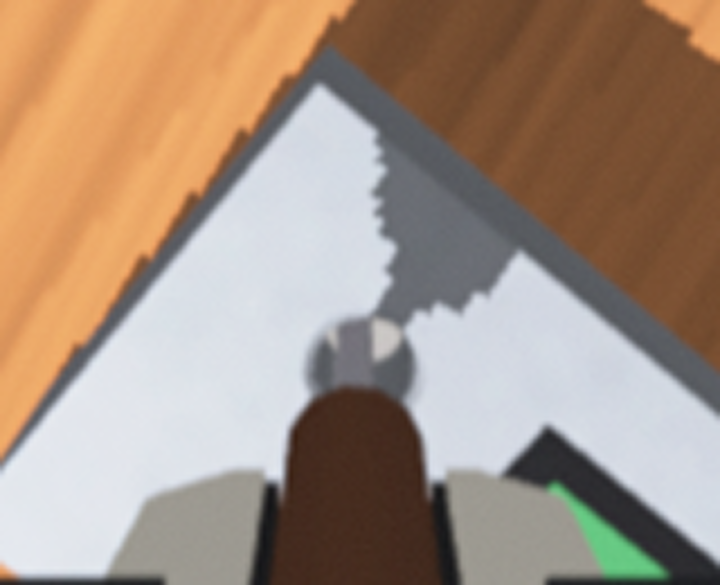

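Upright and centred again, at the button's top (TCP z 0.1556). Pressing with side compensation, and ending on a push row.

Call:
carry_out:
  motion: [0,0.004,0,0,0,0.2,-1,-0.001,0.004,0,-0.1,0,0.2,-1,-0.001,0.004,0,-0.1,0,0.2,-1,-0.001,0.004,-0.001,-0.1,0,0.2,-1,-0.001,0.005,-0.001,-0.2,0,0.2,-1]

```text
t: 25.7
tool_pos: [0.492, -0.1909, 0.1453]
orientation: [-1.413, 0.82, -0.813]
force: [-4.9, -0.5, 31.6]
opening: 0.0172
```

```bash
python3 chk.py 25
```

```text
t 25.7 p [ 0.492  -0.1909  0.1453] y [-0.004  0.002 -1.   ] z [ 0.867  0.499 -0.003] F [-4.9 -0.5 31.6] op 0.0172 q [-0.47  0.    1.79 -0.    1.35 -0.99]
tip [ 0.4916 -0.1909  0.0364] to hole [-0.0042 -0.0386  0.001 ]
```

View pics/w25.png

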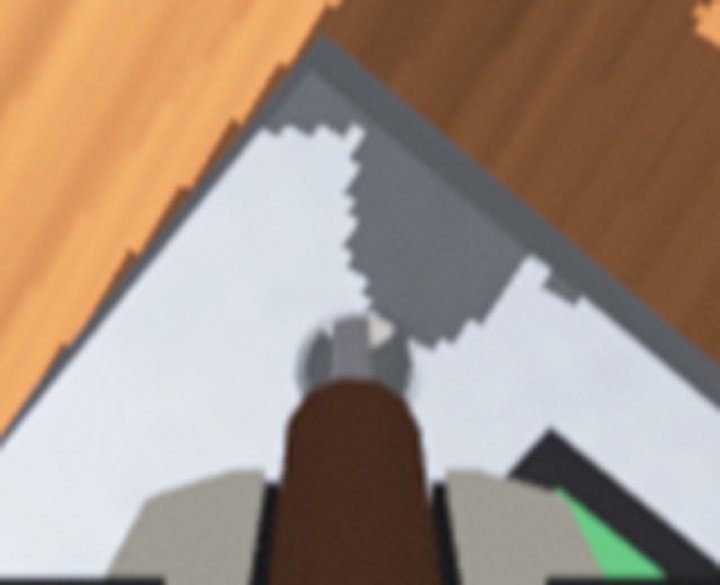

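Fz rose to 31.6 N against a hard stop, so the button is fully down, but that is more push than needed. Easing to a moderate hold.

Call:
carry_out:
  motion: [0,0,0,0,0,0,-1,0,0,0,0,0,0,-1,0,0,0,0,0,0,-1,0,0,0,0,0,0,-1,0,0.0015,0,0,0,0,-1]

```text
t: 26.3
tool_pos: [0.4939, -0.1915, 0.1469]
orientation: [-1.411, 0.816, -0.817]
force: [0.2, 0.0, 3.8]
opening: 0.0176
```

```bash
python3 chk.py 26; python3 -c "
from plan import *
state()"
```

```text
t 26.3 p [ 0.4939 -0.1915  0.1469] y [ 0.001  0.    -1.   ] z [0.867 0.499 0.001] F [0.2 0.  3.8] op 0.0176 q [-0.47  0.    1.79  0.    1.35 -0.99]
tip [ 0.4939 -0.1914  0.0376] to hole [-0.0057 -0.0374 -0.0006]
t 26.4 p [ 0.4939 -0.1915  0.1466] y [ 0.  0. -1.] z [0.867 0.499 0.001] F [ 0.7 -0.2  3.8] op 0.0174 q [-0.47  0.    1.79  0.    1.35 -0.99]
```

View pics/w26.png

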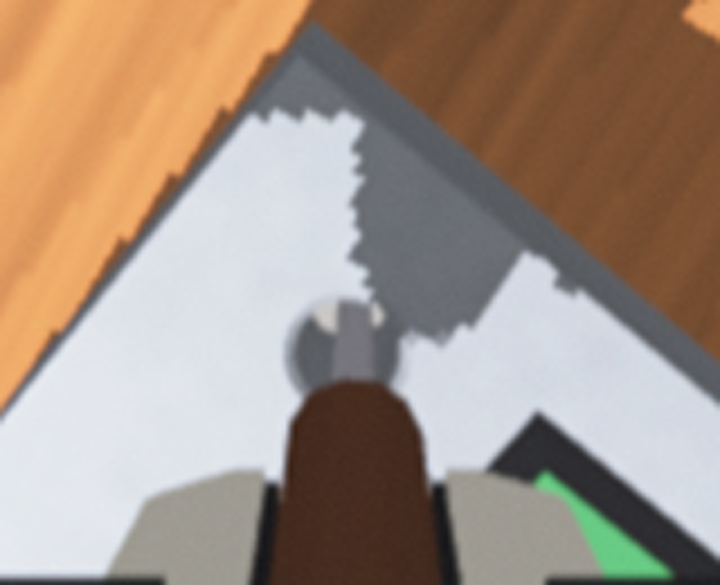

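View pics/s26.png

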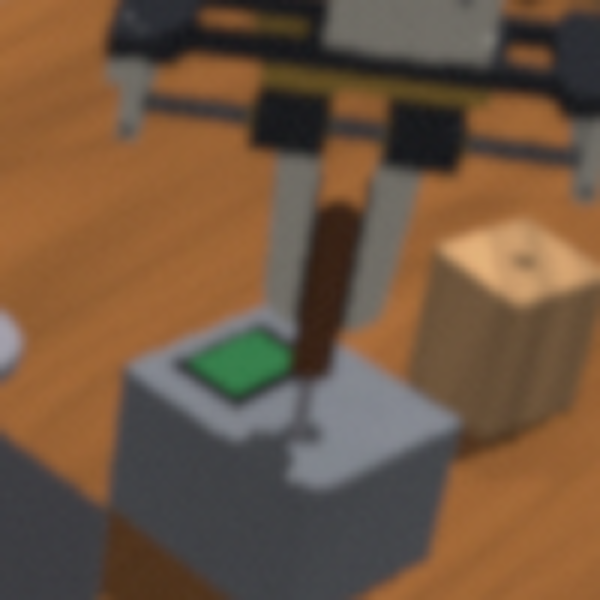

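Now only 3.8 N, slightly too light to count as fully down. I'll push again with a smaller final increment.

Call:
carry_out:
  motion: [-0.003,0.002,0,0,0,0,-1,-0.003,0.002,0,0,0,0,-1,-0.001,0.0025,0,0,0,0,-1,-0.001,0.0025,0,0,0,0,-1,-0.001,0.003,0,0,0,0,-1]

```text
t: 26.9
tool_pos: [0.4942, -0.1907, 0.1456]
orientation: [-1.418, 0.803, -0.834]
force: [-6.2, -0.5, 23.2]
opening: 0.0176
```

```bash
python3 chk.py 27; python3 -c "
from plan import *
for i in range(4): imaging.read_camera('side')
state()"
```

```text
t 26.9 p [ 0.4942 -0.1907  0.1456] y [ 0.013 -0.015 -1.   ] z [0.867 0.498 0.004] F [-6.2 -0.5 23.2] op 0.0176 q [-0.46 -0.01  1.81 -0.01  1.33 -0.98]
tip [ 0.4956 -0.1924  0.0367] to hole [-0.0066 -0.0385 -0.0015]
t 27.2 p [ 0.4942 -0.1907  0.1456] y [ 0.013 -0.015 -1.   ] z [0.867 0.498 0.004] F [-6.8 -0.7 22.6] op 0.0174 q [-0.46 -0.01  1.81 -0.01  1.33 -0.98]
```

It holds steady: 22.6 N over 0.3 s at the same height as the hard stop, upright to within about 1°. Final look at the whole scene before handing in.

```bash
python3 - <<'E'
from plan import *
a=imaging.read_camera("side");b=imaging.read_camera("top"); cv2.imwrite("pics/fs.png",a);cv2.imwrite("pics/ft.png",b); state()
E
```

```text
t 27.3 p [ 0.4942 -0.1907  0.1457] y [ 0.013 -0.015 -1.   ] z [0.867 0.498 0.004] F [-6.4 -0.2 22. ] op 0.0177 q [-0.46 -0.01  1.81 -0.01  1.33 -0.98]
```

View pics/fs.png

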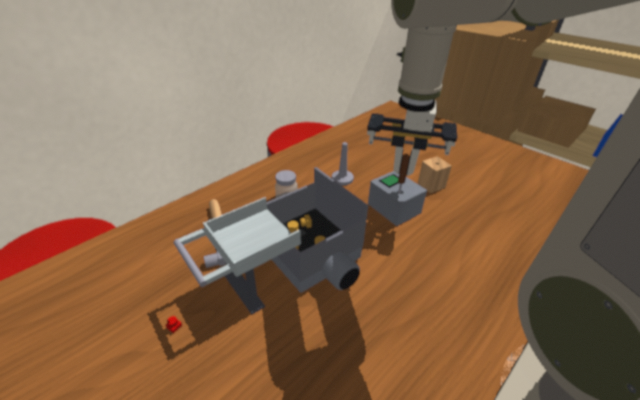

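View pics/w27.png

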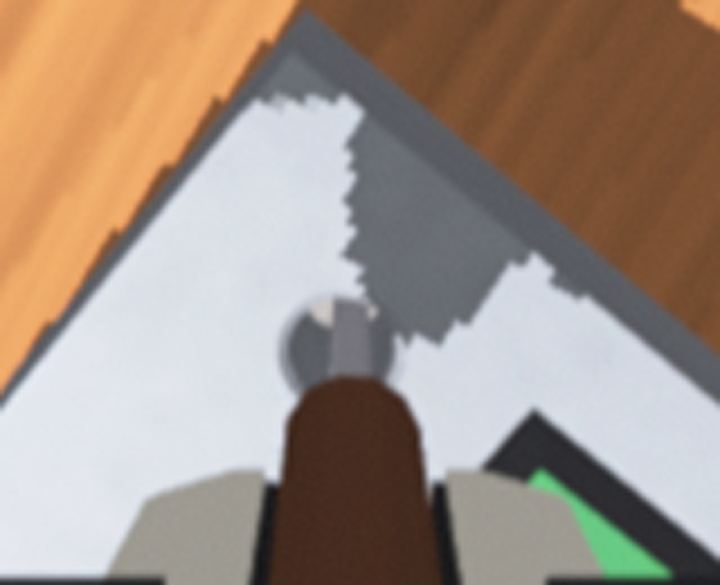

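View pics/ft.png

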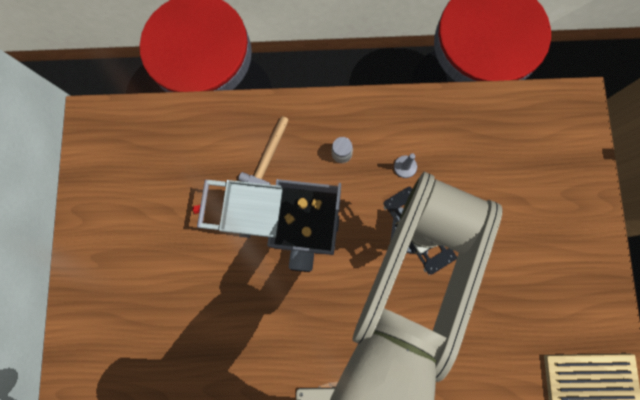

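The final views show:
- **Tray:** level on its rest.
- **Castings:** four in the hopper, around top (302–318, 203–231).
- **Hammer, jar and ring stand:** at their first pixels: (269,157), (342,150), (405,165).
- **Stylus:** gripped and inside the hole, with a steady 22 N push.

Handing in.

```bash
python3 -c "
from plan import *
print(robot.close_job()); state()"
```

```text
the job is handed in; nothing more can be done
None
the job is handed in; nothing more can be done
```

The job is handed in with both parts done. I tipped the tray by its bar to about 1.25 rad, all four castings slid into the hopper, and I lowered the tray back onto its rest. I then took the stylus from its block, reached it through the control box's hole and pressed the button, still gripping and pushing when I handed in at about 27 s.

**What the last checks showed**
- The top view shows four castings in the hopper and an empty, level tray. The jar, ring stand and hammer are at the same pixels as at the start.
- The push held at about 22 N for 0.4 s, at the same height as the hard stop I had just hit, well above the 5 N needed. The gripper opening was 17.5 mm on the 18 mm handle.

**What did not go cleanly**
- **First presses:** while pressing, the tip drifted about 4 mm sideways and stuck, so I backed off and centred it again. The second press briefly reached 31.6 N. After I eased off it read 3.8 N, probably too light for fully down, so I pressed once more.
- **Final pose:** the stylus leans about 1°, and there is a side force of about 6 N, so it probably touches the hole's wall.
- **Measurements that disagreed:** the wrist camera put the hole and the stylus about 2–3 mm from where the fixed cameras did. The button's travel was judged only from the force and the height, not measured directly.

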